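# Set up the basting station: mug in its ring cup, brush in the sprung clip

### The arm

A 6-joint arm with a two-finger parallel gripper is mounted at the origin on the work surface. World frame = base frame: x ahead of the robot, y to its left, z up, the work surface at z = 0. Lengths are in m, angles in rad, forces in N, time in s.
With the tool pointing down it reaches from about 0.275 to 0.85 m from the base axis. Payload 19 kg.
Tool frame: the origin (TCP) lies at the very end of the fingers, on their centre line; the grasp point (between the pads) lies behind it (env.tcp_to_grasp is the z of the grasp point in the tool frame, in m); z points along the fingers, y is the direction in which the jaws open and shut (so a half turn about z gives the same grasp; the last joint's range is limited). The gripper opens to 85 mm and grips with 20 to 120 N. Pads are 22 mm wide; open, the fingers measure 114 mm over their backs; the gripper's body (76 mm by 85 mm) begins 54 mm behind the grasp point. The pads swing forward as they close: fully open they stand 13 mm farther back than shut.
Start: joints at [-1.239, 0.15, 1.437, -0, 1.554, -0.134], TCP at [0.258, -0.514, 0.196] pointing down, gripper open.
Joint ranges: [-2.8, 2.8], [-0.68, 2.1], [0.12, 2.68], [-1.39, 4.53], [0.16, 2.79], [-2.81, 2.81]. Speed limits (rad/s): [1.89, 1.89, 2.22, 3.01, 3.01, 3.01].

### API

Orientations are given as [roll, pitch, yaw] about the fixed x, y, z axes, in that order (R = Rz(yaw) Ry(pitch) Rx(roll)).
In Python, from workcell import env gives the robot as it stands. The module is installed in compiled form; this text tells all that it offers.
- The arm moves only by the shell command python3 -m crank 'ROWS'. ROWS is JSON, a list that holds one entry, the list of rows, each a list of 7 numbers: the shift along the world's x, y, z in mm, then the turn, a rotation vector about the world's x, y, z in degrees, then the finger opening in mm, from 0 to 85.4. In form: [[[tx, ty, tz, ax, ay, az, grip], ...]]. A call has 1 to 12 rows; each row is the pose to reach, as a shift and turn from the pose commanded when the call began; what a row does not reach only later rows make up. A row lasts 1/10 s, in which the tool goes at most 50 mm and 8.59 degrees, less where a joint would pass 70% of its speed; a pose out of reach is approached as far as the arm can. A call with a gripper value outside its range is refused whole. The fingers move at their own pace and stop on an object; the grip force is fixed at half the most. Time passes only in rows, so rows that repeat a pose let the fingers close. It gives the time, the measured TCP pose, the force and the opening at its end, in the units of the state.
- env.get_obs(): the state, without advancing time (a new reading comes with each control period).
- env.snapshot(name): name is "scene" or "side" or "wrist"; returns a dict with "img" (480x640x3 uint8, red, green, blue), "z_map" (480x640 float32, m along the optical axis (not along the pixel's ray), 0 where there is no reading), "fx", "fy", "cx", "cy" (pixels), "k1" (the pictures are not rectified: a ray, as slopes to the right and down, at radius r is drawn at 1 + k1 r^2 times it, then the intrinsics apply), "camera_from_world" (4x4, takes a point from world to camera coordinates); the wrist camera has in their place "hand_eye" (4x4, takes a point from camera to tool coordinates, whose origin is the TCP and whose axes are the flange's). Camera axes: x right, y down, z forward; pixel columns grow to the right and rows downward; lengths in m; the calibration is good to about 2 mm. A picture is of the moment at which its call begins: read the wrist's pose just before it.
- env.finish_job(): hands the job in, once; it reports no verdict.
The state is a dict: "time": time; "joint_pos": joint angles; "joint_velocities": joint speeds; "joint_efforts": joint torques, N m; "tool_pos": TCP position; "ee_rot": TCP orientation; "contact_force": force on the tool from outside, world axes, zero at the start; "torque": the same for the moment, N m; "gripper_width": opening from 0.0 (shut) to 1.0 (fully open).
Only numpy, scipy, OpenCV 4.12 (cv2) and the standard library are available. Lean on these libraries where they do the work, as an engineer would, in place of code of your own. Each camera call takes 0.05 s, during which the arm holds its last target.

### The job

Set the red enamel mug gently upright into the blue ring cup of the basting station so that it settles fully home. Then take the basting brush from its rest and push it down past the orange sprung jaw until its handle lies fully seated in both forks of the slanted clip, jaw shut over it and brush head hanging over the mug. Let go of both, and leave the other things on the counter where they are.

Things in the scene. Friction and masses are not known exactly. Their poses are not given: they have to be found in the camera images.
- mug_mid (a point): Loose red enamel mug, 60 mm across, 65 mm tall, about 0.15 kg, upright on the counter at the start; the point is on its axis, half-way up (32.5 mm above the foot). z up; its handle sticks out 54 mm from the axis towards its own -x. Convex base: flat foot 28 mm across, sloping out to 48 mm at 6 mm and 60 mm at 16 mm above the foot.
- seat (a point): Point on the upright axis of the blue ring cup (fixed concave cone, 74 mm across at its rim, rim 25 mm above the counter) on the basting station; the point is 12 mm above the counter, about where the middle of the mug's foot comes to rest. x points horizontally to the clip, z up. The nearest fork stands from 58 mm off this axis along +x, up to 180 mm high.
- band (a point): Centre of the 26 mm black band on the brush's round steel handle (18 mm diameter), on the handle's axis, 45 mm above the counter at the start. The loose brush is 200 mm long, about 0.1 kg. x runs along the handle away from the head: red silicone head (36 x 18 mm) at x = -92 to -134 mm, black end knob (26 mm diameter) at x = 58 to 66 mm. Its roll about x is free.
- head_tip (a point): Centre of the end face of the brush's red silicone head, 134 mm from the band's centre towards the brush's -x.
- rest: Fixed aluminium brush rest: base plate 130 x 60 mm, 5 mm thick, origin under its centre, with two V-notches at x = -42 and +42 mm in which the brush lies level at the start, its band about midway between them.
- clip: Slanted fork clip, fixed; origin, 175 mm above the counter, is where the band's centre belongs when seated, midway between the two forks, 112 mm horizontally from the cup's axis. x: the seated handle's axis, rising 30 degrees from level away from the mug (the brush's x goes along it, head low). z: the forks' open direction, 30 degrees off vertical, leaning to the mug; push along -z.
- rack: Basting station that carries ring cup and clip, fixed to the counter; origin on the counter below the clip's origin, x horizontally from cup to clip. Base plate 250 x 100 x 6 mm. Forks at clip x = -44 and +44 mm, each a V-cradle with a steel prong on the +y side (inner face at y = 11 mm, top at clip z = 24 mm). The brush's end knob goes beyond the upper fork, with 10 mm of play.
- jaw (a joint): Orange jaw on the clip's -y side, rad: 0 shut, opens to 0.5. Two arms at clip x = -36 and +36 mm with noses over the handle (tips y = -5, z = 12 mm; lead-ins up to z = 27 mm). Pushing the handle along clip -z wedges it open to about 0.12 against 8 to 15 N; it springs back to 0 when the handle is home. Room for fingers beside the handle: clip x within 33 mm, down to z = -30 mm.
- mug: The mug; origin at the centre of its foot, axes as at mug_mid.
- brush: The brush; origin and axes as at band.
- pan: Bystander: aluminium foil pan 120 x 170 x 35 mm, origin at the centre of its underside.
- tongs_mid (a point): Bystander: chrome tongs 230 mm long lying along their own x, their middle.
- bottle: Bystander: amber sauce bottle 50 mm across, 150 mm tall, origin at its underside.
- jar: Bystander: green glass jar 54 mm across, 80 mm tall, origin at its underside.
- tin_center (a point): Bystander: aluminium tin 56 mm across, 70 mm tall, its centre.
- turner: Bystander: flat turner (spatula) 240 mm long, lying along its x, origin at the middle of its underside.
- bowl: Bystander: blue bowl 100 mm across, 40 mm tall, origin at its underside.
Things that resemble listed ones, but are neither listed nor needed, are in the scene too. What is shaped like the brush but yellow is not meant.

How it is judged:
On the way, in this order (a step that is already met when the one before it is completed fails the run):
1. the mug stands upright, fully home in the ring cup, released (horizontal distance between mug_mid and seat below 0.007 m and angle between mug_mid's own z axis and vertical below 0.12 rad and z of mug_mid in the frame of seat below 0.04 m and contact force between the fingers and mug below 0.1 N and linear speed of mug below 0.02 m/s), for 0.2 s.
2. the brush handle pushes the sprung jaw open (value of joint jaw above 0.06 rad and contact force between brush and rack above 0.5 N), for 0.02 s.
At the end, for the whole second after the job is handed in: Mug upright (7 deg) in the ring cup, within 7 mm of its axis; handle seated in both forks (band within 6 mm sideways, 5 mm of full depth, 5 deg), jaw shut (below 0.05 rad), head tip low and within 30 mm horizontally of the mug's axis; both at rest and released (horizontal distance between mug_mid and seat below 0.007 m and angle between mug_mid's own z axis and vertical below 0.12 rad and z of mug_mid in the frame of seat below 0.04 m and z of band in the frame of clip between -0.006 and 0.005 m and y of band in the frame of clip between -0.006 and 0.006 m and angle between the x axis of band and the x axis of clip, either way round below 0.09 rad and value of joint jaw below 0.05 rad and horizontal distance between head_tip and mug_mid below 0.03 m and x of head_tip in the frame of clip below -0.08 m and linear speed of each of brush, mug below 0.02 m/s); the robot touches nothing.
It fails at once if a bystander (pan, tongs, bottle, jar, tin, turner or bowl) is moved by more than 30 mm (distance of any of pan, tongs_mid, bottle, jar, tin_center, turner, bowl from where it was at the start of the episode above 0.03 m).
It fails at once if the mug is set down hard (more than 40 N on the station) (contact force between mug and rack above 40 N).
It fails at once if the mug is tipped over (by more than 60 degrees) (angle between mug_mid's own z axis and vertical above 1.05 rad).
It also fails if it takes over 66 s, if anything falls off the work surface, if the arm or the gripper's body presses on something with over 40 N, if the wrist force passes 120 N, or if a joint passes its speed limit or range.

## Working session

There is one attempt and no reset: what is moved stays moved. The work goes in short steps, Python scripts to look and compute and a shell command to move; the robot and the scene stay as the last step left them, time stands still between calls to the robot, and variables do not carry over. Pictures are saved under pics/ and viewed, and the job is handed in when it is done.

```bash
mkdir -p pics; ls; cat > h.py <<'E'
import numpy as np, cv2
from workcell import env
from scipy.spatial.transform import Rotation as R
def snap(name):
    o=env.get_obs(); s=env.snapshot(name)
    K=np.array([[s['fx'],0,s['cx']],[0,s['fy'],s['cy']],[0,0,1.]])
    if 'camera_from_world' in s: T=np.linalg.inv(np.array(s['camera_from_world']))
    else:
        W=np.eye(4); W[:3,:3]=R.from_euler('xyz',o['ee_rot']).as_matrix() if len(o['ee_rot'])==3 else R.from_quat(o['ee_rot']).as_matrix()
        W[:3,3]=o['tool_pos']; T=W@np.array(s['hand_eye'])
    s['T']=T; s['K']=K
    return s
def cloud(s):
    # world xyz per pixel
    H,Wd=s['z_map'].shape
    u,v=np.meshgrid(np.arange(Wd),np.arange(H))
    x=(u-s['cx'])/s['fx']; y=(v-s['cy'])/s['fy']
    rd=np.hypot(x,y); r=rd.copy()
    for _ in range(20): r=rd/(1+s['k1']*r*r)
    f=1/(1+s['k1']*r*r); x=x*f;y=y*f
    z=s['z_map']; P=np.stack([x*z,y*z,z],-1)
    P=P@s['T'][:3,:3].T+s['T'][:3,3]; P[z<=0]=np.nan
    return P
def proj(s,p):
    p=np.atleast_2d(p); Ti=np.linalg.inv(s['T']); c=p@Ti[:3,:3].T+Ti[:3,3]
    a=c[:,:2]/c[:,2:]; r2=(a**2).sum(1,keepdims=True); a=a*(1+s['k1']*r2)
    return a*[s['fx'],s['fy']]+[s['cx'],s['cy']]
def save(s,n,crop=None,sc=1):
    im=s['img'][:,:,::-1]
    if crop: im=im[crop[1]:crop[3],crop[0]:crop[2]]
    cv2.imwrite('pics/'+n,cv2.resize(im,None,fx=sc,fy=sc,interpolation=cv2.INTER_CUBIC))
E
python3 - <<'E'
from h import *
print(env.get_obs(),env.tcp_to_grasp)
for n in ['scene','side','wrist']:
    s=snap(n); save(s,n+'0.png'); np.savez('/tmp/'+n+'0.npz',img=s['img'],P=cloud(s)); print(n,s['fx'],s['k1'],s['T'].round(3).tolist())
E
```

```text
pics
{'time': 0.0, 'joint_pos': array([-1.23901555e+00,  1.50997240e-01,  1.43802555e+00, -6.00359545e-06,
        1.55381293e+00, -1.33998194e-01]), 'joint_velocities': array([-7.90768148e-04,  3.10269725e-04,  7.10475869e-04,  9.29239046e-04,
       -9.53986209e-05,  1.14336014e-03]), 'joint_efforts': array([ 5.54413127e-04, -7.13064051e+01, -5.70879686e+01, -2.45494784e-04,
        8.96778947e-03,  1.04229102e-04]), 'tool_pos': array([ 0.25812857, -0.51347679,  0.19577182]), 'ee_rot': array([-3.14035992e+00, -1.60122590e-04,  4.65778981e-01]), 'contact_force': array([0.76919531, 0.30822959, 0.2198065 ]), 'torque': array([0.00368186, 0.02067883, 0.006724  ]), 'gripper_width': 0.9986365932472807} -0.0187
scene 494.5198623549319 -0.12976445133207762 [[-0.033, 0.834, -0.551, 1.238], [0.999, 0.02, -0.031, 0.04], [-0.015, -0.551, -0.834, 1.241], [0.0, 0.0, 0.0, 1.0]]
side 576.5396966859893 -0.12654026850552513 [[0.768, -0.304, 0.563, -0.384], [-0.64, -0.387, 0.664, -1.038], [0.016, -0.871, -0.492, 0.894], [0.0, 0.0, 0.0, 1.0]]
wrist 432.5355593542459 -0.07262058431980836 [[0.449, -0.847, -0.285, 0.331], [-0.894, -0.426, -0.14, -0.475], [-0.003, 0.317, -0.948, 0.373], [0.0, 0.0, 0.0, 1.0]]
```

View pics/scene0.png

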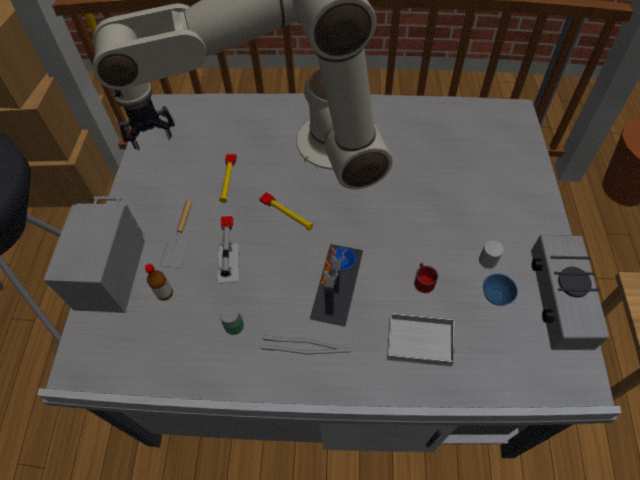

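View pics/side0.png

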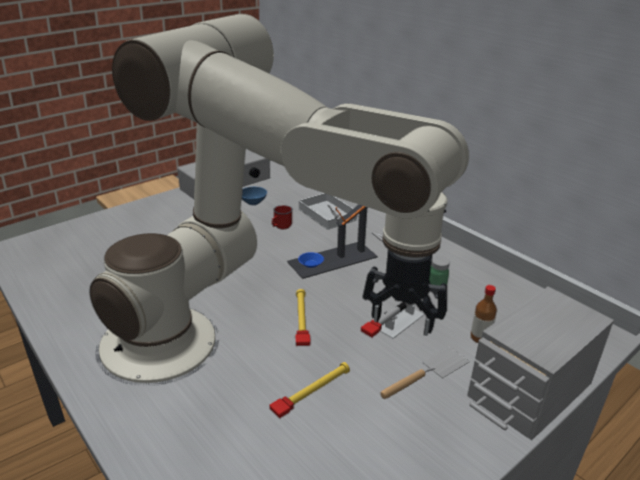

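View pics/wrist0.png

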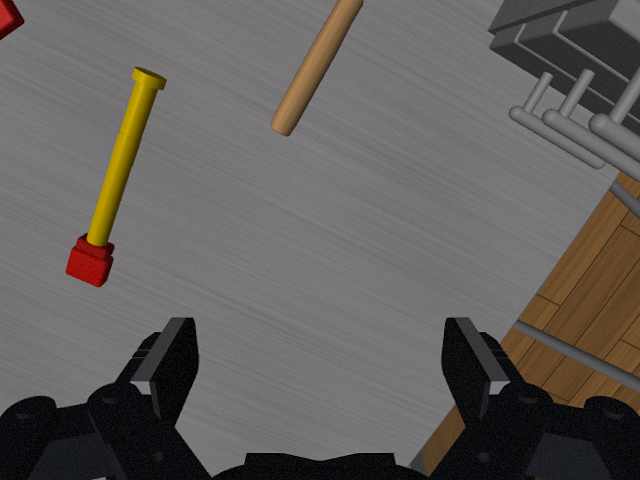

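Candidates: the mug is the only red cup (scene 427,280; the handle at 421,266). The brush candidates are steel on the rest (226,245), yellow (228,178) and yellow (290,212); only the steel one matches. The ring cup is at (344,258). The blue bowl at (500,290) is not it. I'll check close crops and measure.

```bash
python3 - <<'E'
from h import *
im=np.load('/tmp/scene0.npz')['img'][:,:,::-1]
a=cv2.resize(im[205:335,195:375],None,fx=4.4,fy=4.4,interpolation=cv2.INTER_CUBIC)
cv2.imwrite('pics/c1.png',a)
cv2.imwrite('pics/c2.png',cv2.resize(im[250:310,380:460],None,fx=6,fy=6,interpolation=cv2.INTER_CUBIC))
P=np.load('/tmp/scene0.npz')['P']
for n,u,v in [('bowl',500,290),('tin',491,255),('jar',231,321),('pan',420,345),('bottle',160,285),('table',300,150),('mug',427,280),('cup',344,258),('plate',325,315),('table',400,220)]:
    print(n,P[v,u].round(4))
# mug
hsv=cv2.cvtColor(im,cv2.COLOR_BGR2HSV)
red=((hsv[...,0]<8)|(hsv[...,0]>172))&(hsv[...,1]>150)
for nm,(x0,y0,x1,y1) in dict(mug=(405,255,450,300),head=(215,212,240,232)).items():
    m=np.zeros_like(red);m[y0:y1,x0:x1]=red[y0:y1,x0:x1]; Q=P[m];Q=Q[~np.isnan(Q[:,0])]
    print(nm,len(Q),np.percentile(Q,[1,50,99],axis=0).round(4).tolist())
    if nm=='mug':
        T=Q[Q[:,2]>0.058]; print(len(T),T.min(0),T.max(0),T.mean(0))
b=(hsv[...,0]>105)&(hsv[...,0]<130)&(hsv[...,1]>150); m=np.zeros_like(b);m[240:275,325:365]=b[240:275,325:365];Q=P[m];print('cup',np.nanpercentile(Q,[1,50,99],axis=0).round(4).tolist())
E
```

```text
bowl [0.5807 0.4848 0.006 ]
tin [0.4999 0.4552 0.0633]
jar [ 0.7263 -0.2467  0.0798]
pan [0.7489 0.2457 0.0056]
bottle [ 0.6294 -0.4562  0.082 ]
table [ 0.0627 -0.1169  0.0142]
mug [0.5565 0.2763 0.0137]
cup [0.4849 0.0399 0.0072]
plate [ 0.6697 -0.0086  0.0101]
table [ 0.3379  0.211  -0.0014]
mug 387 [[0.536, 0.2382, 0.0056], [0.5549, 0.2688, 0.036], [0.6007, 0.2936, 0.0655]]
35 [0.54065695 0.23733439 0.0582343 ] [0.60186031 0.29358615 0.0668742 ] [0.56925202 0.26704817 0.06186607]
head 123 [[0.3733, -0.3312, 0.0405], [0.3924, -0.3126, 0.0521], [0.4134, -0.2973, 0.0575]]
cup [[0.4577, 0.0161, 0.0025], [0.4847, 0.0459, 0.0157], [0.5272, 0.0716, 0.028]]
```

View pics/c1.png

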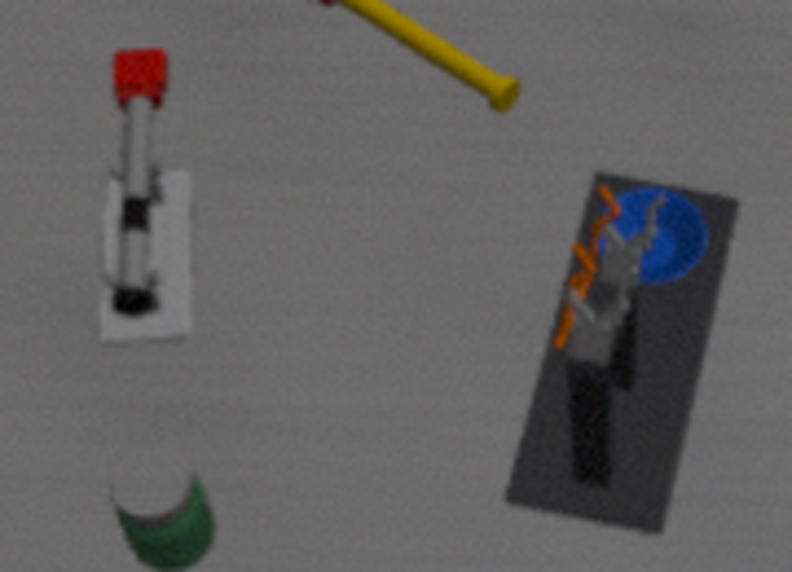

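View pics/c2.png

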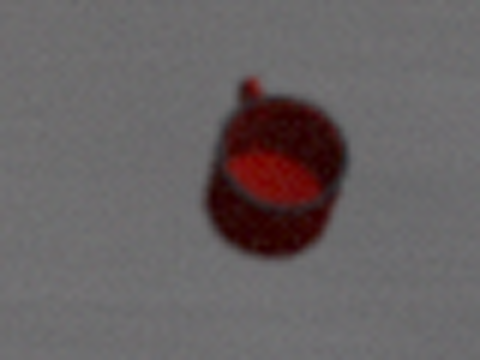

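The crops confirm the choices. c1 shows the steel brush with red head towards the robot, black band at scene ≈(226,253) and knob at ≈(225,273). It also shows the rack with the cup nearer the robot and the orange jaw on its -y side. c2 shows the mug with its handle towards the robot. Next I'll move to where the wrist camera sees both the rack and the mug.

```bash
python3 -m crank '[[[20,30,50,0,0,0,85],[40,60,100,0,0,-5,85],[80,150,150,0,0,-10,85],[292,614,184,0,0,-26.7,85],[292,614,184,0,0,-26.7,85],[292,614,184,0,0,-26.7,85],[292,614,184,0,0,-26.7,85],[292,614,184,0,0,-26.7,85],[292,614,184,0,0,-26.7,85],[292,614,184,0,0,-26.7,85],[292,614,184,0,0,-26.7,85],[292,614,184,0,0,-26.7,85]]]'
```

```text
time: 1.35
tool_pos: [0.4912, -0.0273, 0.3618]
ee_rot: [3.142, -0.0, -0.0]
contact_force: [0.9, -0.3, -0.4]
gripper_width: 0.996
```

```bash
python3 -m crank '[[[40,127,18,0,0,0,85],[40,127,18,0,0,0,85],[40,127,18,0,0,0,85],[40,127,18,0,0,0,85],[40,127,18,0,0,0,85]]]'
python3 - <<'E'
from h import *
s=snap('wrist'); save(s,'w1.png'); np.savez('/tmp/w1.npz',img=s['img'],P=cloud(s),T=s['T']); print(env.get_obs()['tool_pos'])
E
```

```text
time: 1.85
tool_pos: [0.5309, 0.098, 0.379]
ee_rot: [3.141, 0.001, 0.001]
contact_force: [0.5, -0.5, 0.3]
gripper_width: 0.993
[0.53076311 0.09723299 0.3791844 ]
```

View pics/w1.png

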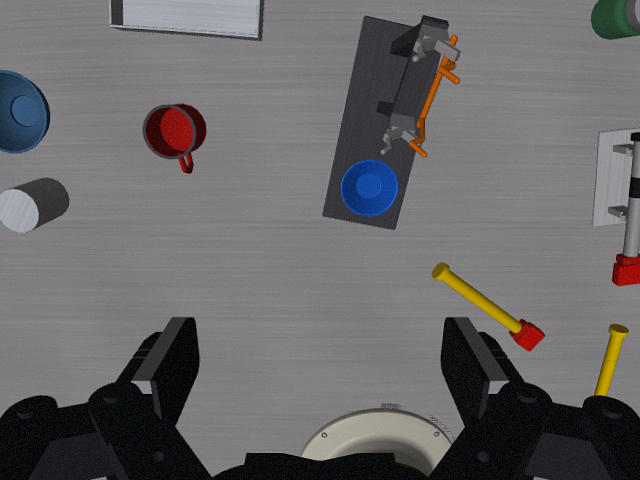

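```bash
cat > meas.py <<'E'
from h import *
from scipy.optimize import least_squares
def circ(Q,r=None):
    f=lambda p: np.hypot(Q[:,0]-p[0],Q[:,1]-p[1])-(r or p[2])
    q=least_squares(f,[*Q[:,:2].mean(0)]+([] if r else [.03]),loss='soft_l1',f_scale=.002); return q.x.round(4),np.std(f(q.x)).round(4)
E
python3 - <<'E'
from meas import *
d=np.load('/tmp/w1.npz');P=d['P'];im=d['img'];hsv=cv2.cvtColor(im,cv2.COLOR_RGB2HSV)
H,S,V=[hsv[...,i] for i in range(3)]
red=((H<8)|(H>172))&(S>150); m=np.zeros_like(red);m[95:160,135:215]=1
# dark-gray rim too: use height only
Q=P[m&(P[...,2]>.03)]
print('mug z',np.percentile(Q[:,2],[50,90,98]).round(4))
Q=P[m&(P[...,2]>.060)&(P[...,2]<.07)]; print('rim',len(Q),circ(Q))
hm=np.zeros_like(red);hm[157:175,176:196]=1
Qh=P[hm&red];print('handle',np.nanpercentile(Qh,[5,50,95],axis=0).round(4).tolist())
b=(H>105)&(H<130)&(S>150);m=np.zeros_like(b);m[150:225,330:405]=1;Q=P[b&m]
print('cup z',np.nanpercentile(Q[:,2],[1,50,99]).round(4),np.nanmin(Q,axis=0),np.nanmax(Q,axis=0))
T=Q[(Q[:,2]>.019)];print('cuprim',len(T),circ(T),circ(T,.037))
flr=P[190:215,200:300].reshape(-1,3);print('table z',np.nanmedian(flr[:,2]))
# plate
pl=(V<75)&(S<60)&(P[...,2]>0)&(P[...,2]<.012);m=np.zeros_like(b);m[10:235,310:440]=1
Q=P[pl&m];Q=Q[~np.isnan(Q[:,0])];r=cv2.minAreaRect((Q[:,:2]*1000).astype(np.float32));print('plate',len(Q),r,cv2.boxPoints(r).tolist())
o=(H>5)&(H<22)&(S>180);m[:]=0;m[20:170,380:470]=1;Q=P[o&m];print('jaw',np.nanpercentile(Q,[2,50,98],axis=0).round(4).tolist())
pl=(P[...,2]>.12)&m;Q=P[pl];print(np.nanpercentile(Q,[2,50,98],axis=0).round(4).tolist())
E
```

```text
mug z [0.0558 0.0661 0.0671]
rim 587 (array([0.569 , 0.2692, 0.0286]), np.float64(0.0011))
handle [[0.5206, 0.2568, 0.0257], [0.5277, 0.2599, 0.0489], [0.5367, 0.2637, 0.0553]]
cup z [0.0058 0.0176 0.0263] [ 0.45287989 -0.00138949  0.00375825] [0.53073626 0.07358933 0.02806083]
cuprim 1121 (array([0.4955, 0.0382, 0.0318]), np.float64(0.0027)) (array([0.4966, 0.0392]), np.float64(0.0029))
table z 0.0002382726758767273
plate 9312 ((565.7318115234375, 24.372779846191406), (99.97087860107422, 250.24252319335938), 78.74018859863281) [[433.2588195800781, -0.21957015991210938], [678.6846313476562, -49.08149337768555], [698.204833984375, 48.96512985229492], [452.77899169921875, 97.82705688476562]]
jaw [[0.56, -0.0125, 0.1287], [0.6134, 0.0005, 0.1604], [0.6555, 0.0182, 0.2163]]
[[0.5631, -0.0088, 0.1234], [0.6244, 0.0118, 0.1497], [0.6678, 0.0385, 0.214]]
```

The wrist view shows the mug at (174,132), its handle at (187,163), the cup at (370,187) and the clip around (420,90). The plate fit gives 100.0×250.2 mm, which matches the stated 100×250, so rack yaw is -11.26° and the cup lies on its centre line. Mug axis is (0.569, 0.269), with the handle towards 192.7°. I'll flip the tool so the camera stays away from the clip.

```bash
python3 -m crank '[[[38,172,-100,0,0,100,85],[38,172,-100,0,0,100,85],[38,172,-100,0,0,100,85],[38,172,-100,0,0,100,85],[38,172,-100,0,0,100,85],[38,172,-100,0,0,100,85],[38,172,-100,0,0,100,85],[38,172,-100,0,0,100,85],[38,172,-100,0,0,100,85],[38,172,-100,0,0,100,85],[38,172,-100,0,0,100,85],[38,172,-100,0,0,100,85]]]'
python3 -m crank '[[[0,0,0,0,0,92.7,85],[0,0,0,0,0,92.7,85],[0,0,0,0,0,92.7,85],[0,0,0,0,0,92.7,85],[0,0,0,0,0,92.7,85],[0,0,0,0,0,92.7,85],[0,0,0,0,0,92.7,85],[0,0,0,0,0,92.7,85],[0,0,0,0,0,92.7,85],[0,0,0,0,0,92.7,85],[0,0,0,0,0,92.7,85],[0,0,0,0,0,92.7,85]]]'
python3 - <<'E'
from meas import *
s=snap('wrist'); save(s,'w2.png'); P=cloud(s); np.savez('/tmp/w2.npz',img=s['img'],P=P,T=s['T']); o=env.get_obs();print(o['tool_pos'],o['ee_rot'])
rim=(P[...,2]>.060)&(P[...,2]<.07);rim[300:]=0
Q=P[rim];Q=Q[np.hypot(Q[:,0]-.569,Q[:,1]-.269)<.04];print(len(Q),circ(Q))
E
```

```text
time: 3.1
tool_pos: [0.5692, 0.2678, 0.2796]
ee_rot: [-3.142, 0.0, 1.749]
contact_force: [0.3, -0.7, 0.2]
gripper_width: 0.995
time: 4.3
tool_pos: [0.5691, 0.268, 0.2796]
ee_rot: [-3.141, 0.0, -2.92]
contact_force: [0.2, 0.3, -0.8]
gripper_width: 0.991
[0.56912785 0.26825293 0.27960505] [-3.14134871e+00  4.60753003e-05 -2.92429713e+00]
777 (array([0.5684, 0.2692, 0.0285]), np.float64(0.001))
```

View pics/w2.png

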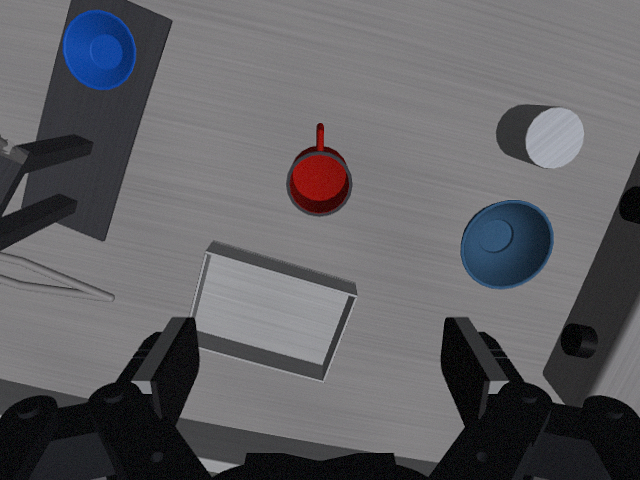

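The mug sits at (320,183), centred under the jaws, with its handle at (320,135) pointing straight up the image. Descending to TCP z = 0.025 and closing.

```bash
python3 -m crank '[[[0,1,-50,0,0,0,85],[0,1,-100,0,0,0,85],[0,1,-150,0,0,0,85],[0,1,-200,0,0,0,85],[0,1,-230,0,0,0,85],[0,1,-255,0,0,0,85],[0,1,-255,0,0,0,85],[0,1,-255,0,0,0,50],[0,1,-255,0,0,0,50],[0,1,-255,0,0,0,50],[0,1,-255,0,0,0,50],[0,1,-255,0,0,0,50]]]'
python3 - <<'E'
from h import *
s=snap('wrist'); save(s,'w3.png')
E
```

```text
time: 5.55
tool_pos: [0.5706, 0.2701, 0.0274]
ee_rot: [-3.14, 0.004, -2.921]
contact_force: [0.1, -7.0, 12.3]
gripper_width: 0.586
```

View pics/w3.png

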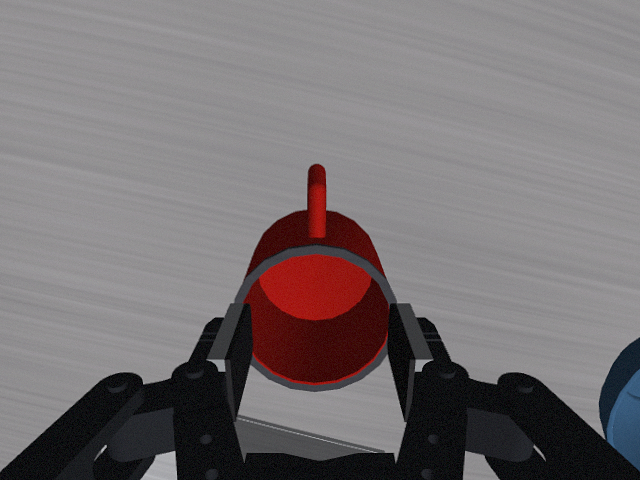

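```bash
python3 -m crank '[[[0,0,0,0,0,0,40],[0,0,0,0,0,0,40],[0,0,0,0,0,0,30],[0,0,0,0,0,0,30]]]'
python3 - <<'E'
from h import *
s=snap('wrist'); save(s,'w4.png');P=cloud(s)
for v,u in [(330,228),(330,408),(310,232),(310,404),(252,316),(385,316)]: print(u,v,P[v,u].round(4))
E
```

```text
time: 6.0
tool_pos: [0.5747, 0.2686, 0.0326]
ee_rot: [-3.137, 0.013, -2.922]
contact_force: [2.1, -26.4, 60.0]
gripper_width: 0.355
228 330 [6.294e-01 2.302e-01 2.000e-04]
408 330 [0.5729 0.3057 0.0624]
232 310 [ 0.6169  0.2304 -0.0009]
404 310 [0.5678 0.3037 0.0562]
316 252 [0.5463 0.263  0.0686]
316 385 [6.548e-01 2.861e-01 3.000e-04]
```

View pics/w4.png

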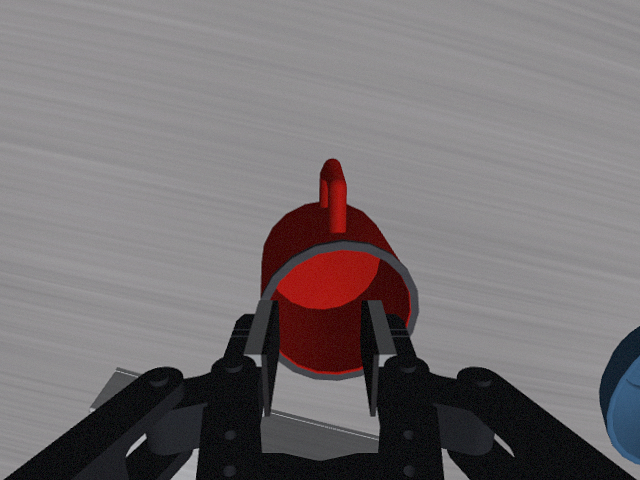

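This isn't right. The opening fell to 30 mm, so the jaws aren't holding the 60 mm mug. Checking from the other cameras.

```bash
python3 - <<'E'
from h import *
s=snap('scene'); save(s,'s4.png',(370,210,470,310),6);o=env.get_obs()
s2=snap('side'); p=proj(s2,[[.57,.27,.05]])[0].astype(int);print(p,proj(s,[[.57,.27,.05]]));save(s2,'d4.png',(p[0]-50,p[1]-50,p[0]+50,p[1]+50),6)
print(o['tool_pos'],o['contact_force'],o['gripper_width'])
E
```

```text
[281 212] [[427.08169668 277.90206054]]
[0.57464779 0.26866521 0.03263317] [  2.73230143 -26.1656008   59.58368002] 0.3523582939130211
```

View pics/s4.png

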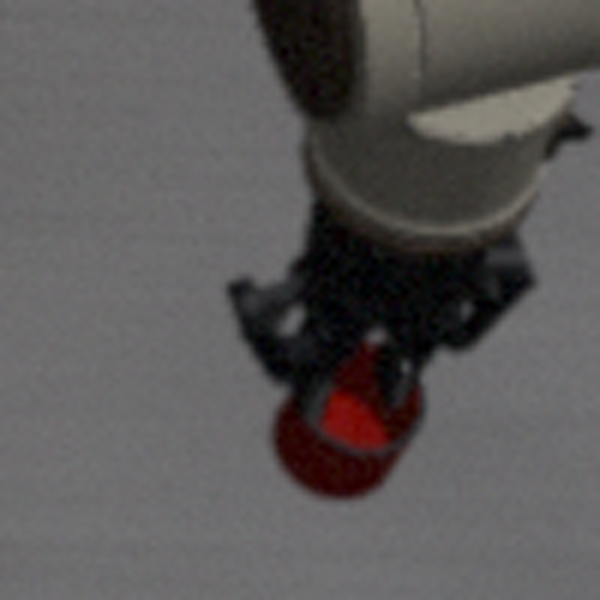

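View pics/d4.png

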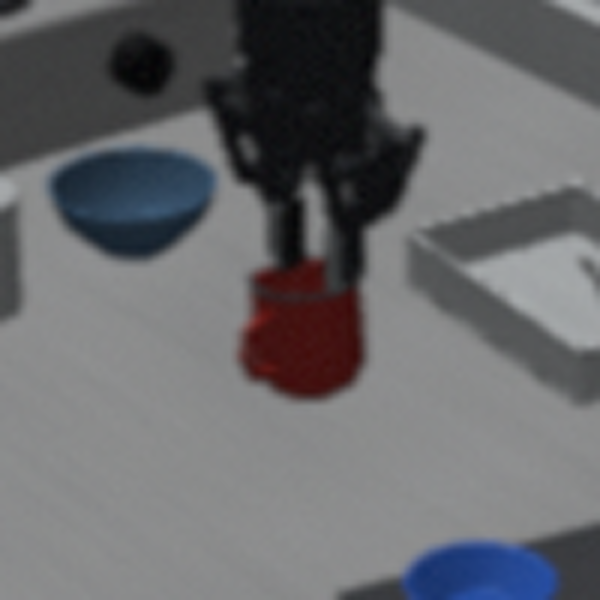

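```bash
python3 - <<'E'
from h import *
s=snap('wrist');P=cloud(s);o=env.get_obs()
Tt=s['T']@np.linalg.inv(env.snapshot('wrist')['hand_eye'])
Ti=np.linalg.inv(Tt)
for v,u in [(306,268),(320,262),(340,262),(380,266),(410,268),(306,370),(330,370),(345,375),(380,376),(340,245),(340,398)]:
    p=P[v,u]; print(u,v,s['img'][v,u],'world',p.round(4),'tool',(Ti[:3,:3]@p+Ti[:3,3]).round(4))
save(s,'w5.png',(200,220,460,440),3)
E
```

```text
268 306 [57 62 63] world [0.5664 0.2506 0.0766] tool [ 0.0114 -0.016  -0.044 ]
262 320 [58 56 61] world [0.5661 0.2497 0.0869] tool [ 0.0118 -0.0168 -0.0543]
262 340 [61 60 64] world [0.566  0.2512 0.098 ] tool [ 0.0113 -0.0155 -0.0655]
266 380 [45 46 48] world [0.5739 0.2547 0.1059] tool [ 0.0028 -0.0138 -0.0732]
268 410 [42 42 46] world [0.5841 0.2572 0.1065] tool [-0.0077 -0.0136 -0.0737]
370 306 [60 57 62] world [0.559  0.2851 0.0758] tool [ 0.011   0.0193 -0.0434]
370 330 [0 0 0] world [0.5588 0.2833 0.0924] tool [ 0.0114  0.0174 -0.06  ]
375 345 [19 22 21] world [0.5583 0.2837 0.1012] tool [ 0.0117  0.0179 -0.0688]
376 380 [43 41 44] world [0.568  0.2863 0.1043] tool [ 0.0016  0.0183 -0.0718]
245 340 [21 26 20] world [0.5713 0.2459 0.092 ] tool [ 0.0075 -0.0218 -0.0594]
398 340 [4 2 5] world [0.5613 0.2933 0.0909] tool [ 0.0068  0.0267 -0.0585]
```

View pics/w5.png

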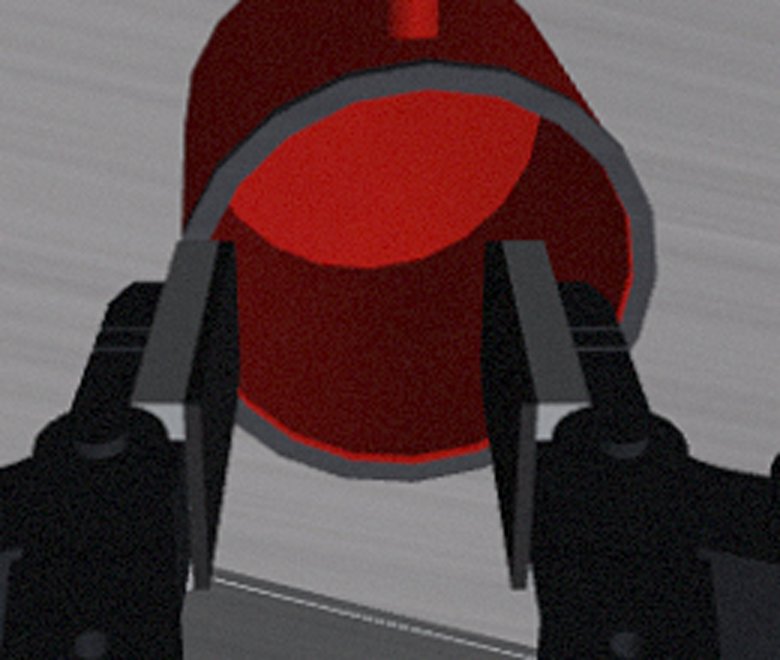

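Depth of the pads puts the real fingertips at tool z ≈ -0.042 rather than 0. The 60 N contact on the rim (65 mm high, TCP z ≈ 0.03) and the pixel spread of the pads agree. So the fingers end about 40 mm short of the reported TCP, and they came down on the mug rim. Backing off and measuring that offset properly.

```bash
python3 -m crank '[[[0,0,10,0,0,0,30],[0,0,20,0,0,0,30],[0,0,40,0,0,0,30],[0,0,80,0,0,0,30],[0,0,120,0,0,0,60],[0,0,150,0,0,0,60],[0,0,150,0,0,0,60],[0,0,150,0,0,0,60],[0,0,150,0,0,0,60]]]'
python3 - <<'E'
from meas import *
s=snap('wrist'); save(s,'w6.png'); P=cloud(s);o=env.get_obs();print(o['tool_pos'],o['ee_rot'],o['gripper_width'])
Tt=s['T']@np.linalg.inv(s['hand_eye']);Ti=np.linalg.inv(Tt)
L=P@Ti[:3,:3].T+Ti[:3,3]
m=(abs(L[...,0])<.02)&(L[...,2]<.05)&(L[...,2]>-.09)&(abs(L[...,1])<.05)
for sg in (-1,1):
    q=L[m&(np.sign(L[...,1])==sg)];print(sg,'tip z max pct',np.percentile(q[:,2],[90,98,99.5]).round(4),'inner y',np.percentile(abs(q[:,1]),1).round(4))
rim=(P[...,2]>.060)&(P[...,2]<.07)
Q=P[rim];Q=Q[np.hypot(Q[:,0]-.569,Q[:,1]-.269)<.06];print(len(Q),circ(Q))
np.savez('/tmp/w6.npz',P=P,img=s['img'])
E
```

```text
time: 7.15
tool_pos: [0.5684, 0.2705, 0.1736]
ee_rot: [-3.141, -0.001, -2.92]
contact_force: [0.4, -0.0, -0.3]
gripper_width: 0.702
[0.56839817 0.27049786 0.17337621] [-3.14138028e+00 -1.79836794e-03 -2.92016053e+00] 0.7011935550163072
-1 tip z max pct [-0.05   -0.0436 -0.0411] inner y 0.0279
1 tip z max pct [-0.0501 -0.0437 -0.0412] inner y 0.0315
1442 (array([0.5679, 0.2697, 0.0285]), np.float64(0.001))
```

View pics/w6.png

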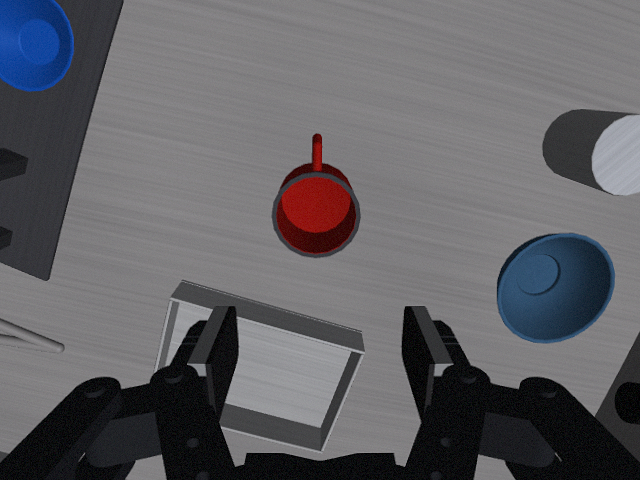

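The mug is unharmed and still at (0.568, 0.270), at (316,213) in w6. Fingertips measure at tool z ≈ -0.041 on both pads. Descending again with that offset, first to a check height.

```bash
python3 -m crank '[[[0,0,0,0,0,0,85],[0,0,0,0,0,0,85],[0,0,-40,0,0,0,85],[0,0,-80,0,0,0,85],[0,0,-120,0,0,0,85],[0,0,-140,0,0,0,85],[0,0,-155,0,0,0,85],[0,0,-165,0,0,0,85],[0,0,-165,0,0,0,85]]]'
python3 - <<'E'
from h import *
s=snap('wrist'); save(s,'w7.png'); P=cloud(s);Ti=np.linalg.inv(s['T']@np.linalg.inv(s['hand_eye']))
L=P@Ti[:3,:3].T+Ti[:3,3]
m=(abs(L[...,0])<.02)&(L[...,2]<-.02)&(L[...,2]>-.09)&(abs(L[...,1])<.06)&(abs(L[...,1])>.036)
for sg in (-1,1):
    q=L[m&(np.sign(L[...,1])==sg)];print(sg,np.percentile(q[:,2],[90,98,99.5]).round(4),np.percentile(abs(q[:,1]),1).round(4))
s=snap('side');save(s,'d7.png',(231,162,331,262),6)
E
```

```text
time: 8.1
tool_pos: [0.5687, 0.2705, 0.0088]
ee_rot: [-3.141, -0.001, -2.92]
contact_force: [0.0, 0.0, -0.1]
gripper_width: 0.995
-1 [-0.0557 -0.0503 -0.0486] 0.0403
1 [-0.0557 -0.0501 -0.0486] 0.0438
```

View pics/w7.png

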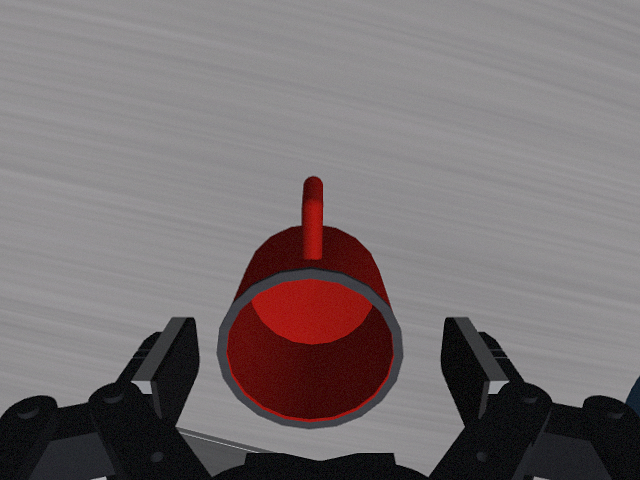

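View pics/d7.png

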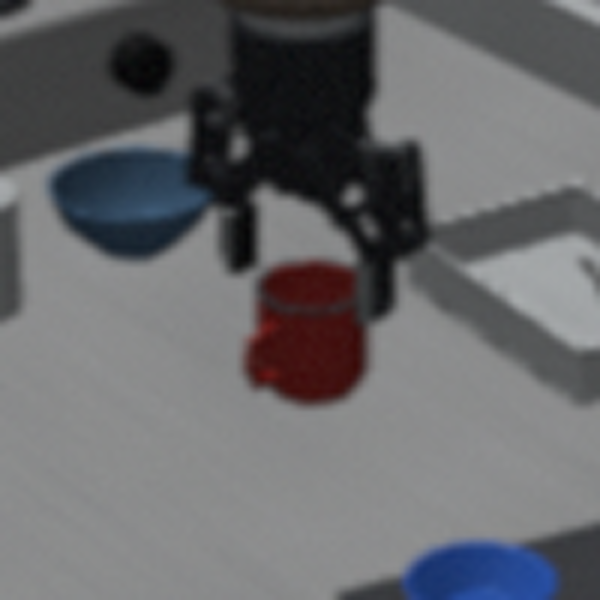

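d7 and w7 confirm it: with the fingers open, the tips are only around rim height. The mug is at column 311 against a jaw centre of 320, so I'll shift about 2.5 mm and go down another 28 mm, then close.

```bash
python3 -m crank '[[[0.5,-2.5,0,0,0,0,85],[0.5,-2.5,-15,0,0,0,85],[0.5,-2.5,-28,0,0,0,85],[0.5,-2.5,-28,0,0,0,85],[0.5,-2.5,-28,0,0,0,50],[0.5,-2.5,-28,0,0,0,50],[0.5,-2.5,-28,0,0,0,50],[0.5,-2.5,-28,0,0,0,50],[0.5,-2.5,-28,0,0,0,50],[0.5,-2.5,-28,0,0,0,50]]]'
python3 - <<'E'
from h import *
s=snap('wrist'); save(s,'w8.png')
E
```

```text
time: 9.2
tool_pos: [0.5698, 0.2683, -0.0178]
ee_rot: [3.142, 0.001, -2.92]
contact_force: [0.2, 0.5, 6.2]
gripper_width: 0.687
```

View pics/w8.png

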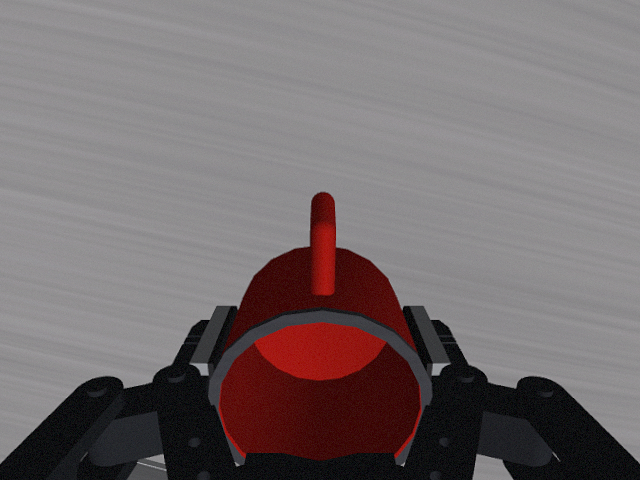

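The jaws now hold the mug: opening is 58.7 mm (≈60) and it is centred at column 321. Lifting, carrying and turning -24° so the handle points away from the clip.

```bash
python3 -m crank '[[[0,0,20,0,0,0,50],[0,0,60,0,0,0,50],[0,0,100,0,0,0,50],[0,-40,110,0,0,-6,50],[-20,-80,110,0,0,-14,50],[-40,-120,110,0,0,-22,50],[-55,-160,110,0,0,-24,50],[-65,-200,110,0,0,-24,50],[-73,-232,110,0,0,-24,50],[-73,-232,110,0,0,-24,50],[-73,-232,110,0,0,-24,50]]]'
python3 - <<'E'
from meas import *
s=snap('wrist'); save(s,'w9.png')
s=snap('side');p=proj(s,[[.4966,.036,.08]])[0].astype(int);print(p);save(s,'d9.png',(p[0]-60,p[1]-60,p[0]+60,p[1]+60),5)
s=snap('scene');p=proj(s,[[.4966,.036,.08]])[0].astype(int);print(p);save(s,'s9.png',(p[0]-60,p[1]-60,p[0]+60,p[1]+60),5)
E
```

```text
time: 10.35
tool_pos: [0.4964, 0.0357, 0.0916]
ee_rot: [3.141, 0.0, 2.943]
contact_force: [0.1, 0.0, -1.0]
gripper_width: 0.689
[310 241]
[342 247]
```

View pics/w9.png

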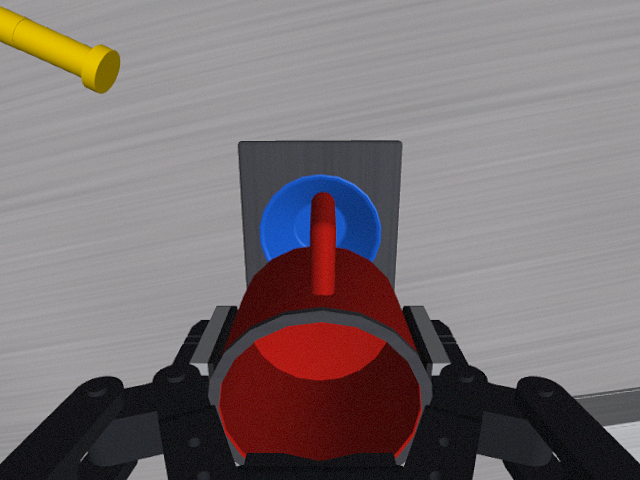

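View pics/d9.png

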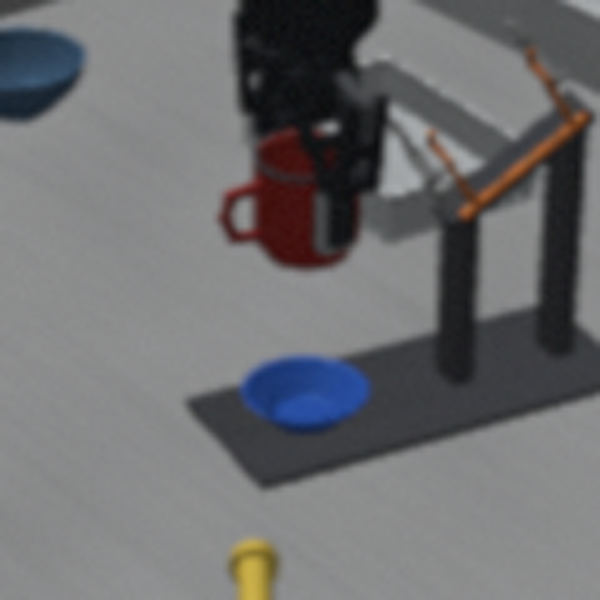

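View pics/s9.png

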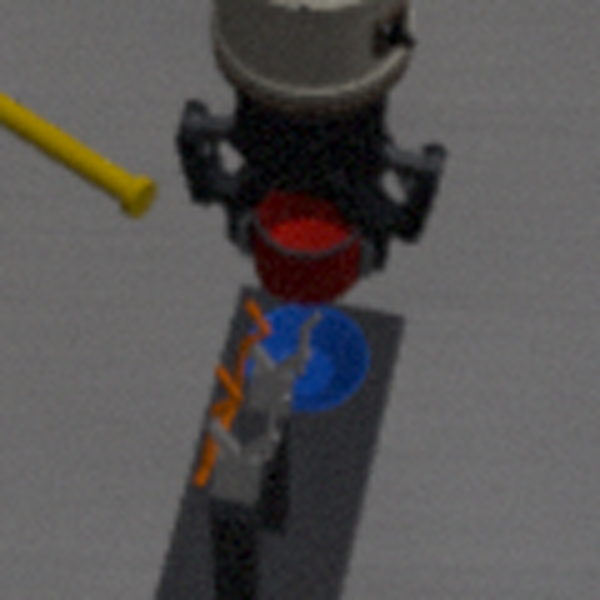

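The mug hangs level over the cup. In w9 the mug is at column 321 and the cup at 320; in d9 the mug bottom is right above the cup at column 305. Lowering, slowly at the end.

```bash
python3 -m crank '[[[0,0,-30,0,0,0,50],[0,0,-60,0,0,0,50],[0,0,-75,0,0,0,50],[0,0,-82,0,0,0,50],[0,0,-86,0,0,0,50],[0,0,-89,0,0,0,50],[0,0,-91,0,0,0,50],[0,0,-91,0,0,0,50]]]'
python3 - <<'E'
from h import *
s=snap('side');p=proj(s,[[.4966,.036,.05]])[0].astype(int);print(p);save(s,'d10.png',(p[0]-60,p[1]-60,p[0]+60,p[1]+60),5)
E
```

```text
time: 11.3
tool_pos: [0.4967, 0.0361, 0.0009]
ee_rot: [-3.142, 0.001, 2.944]
contact_force: [0.2, -0.7, -2.0]
gripper_width: 0.687
[310 250]
```

View pics/d10.png

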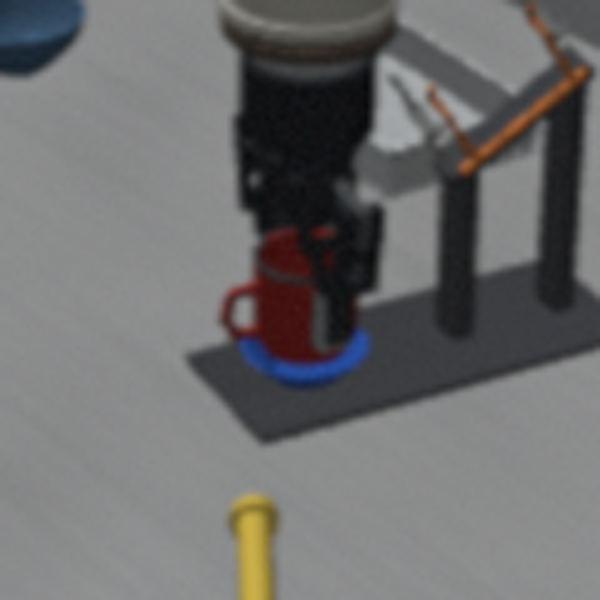

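```bash
python3 -m crank '[[[0,0,-2,0,0,0,50],[0,0,-3,0,0,0,50],[0,0,-4,0,0,0,50],[0,0,-4,0,0,0,50]]]'; python3 -m crank '[[[0,0,-1,0,0,0,50],[0,0,-2,0,0,0,50],[0,0,-2,0,0,0,50]]]'
```

```text
time: 11.75
tool_pos: [0.4964, 0.0361, -0.0036]
ee_rot: [-3.141, -0.0, 2.944]
contact_force: [-0.3, 0.4, -0.9]
gripper_width: 0.689
time: 12.05
tool_pos: [0.4963, 0.0361, -0.0056]
ee_rot: [-3.141, -0.0, 2.944]
contact_force: [0.8, 0.7, -1.4]
gripper_width: 0.69
```

```bash
python3 -m crank '[[[0,0,-1,0,0,0,50],[0,0,-2,0,0,0,50],[0,0,-2,0,0,0,50]]]'; python3 -m crank '[[[0,0,-0.5,0,0,0,50],[0,0,-1,0,0,0,50],[0,0,-1,0,0,0,50]]]'
```

```text
time: 12.35
tool_pos: [0.4965, 0.036, -0.0073]
ee_rot: [-3.141, 0.0, 2.944]
contact_force: [-1.4, -1.1, 2.0]
gripper_width: 0.686
time: 12.65
tool_pos: [0.4966, 0.036, -0.0076]
ee_rot: [-3.141, 0.001, 2.944]
contact_force: [-7.0, -0.3, 16.7]
gripper_width: 0.687
```

Contact at about 17 N, at the expected height (foot ≈ 10–12 mm). Releasing.

```bash
python3 -m crank '[[[0,0,1,0,0,0,50],[0,0,1,0,0,0,62],[0,0,1,0,0,0,66],[0,0,1,0,0,0,72],[0,0,1,0,0,0,80],[0,0,1,0,0,0,80],[0,0,1,0,0,0,80]]]'
python3 - <<'E'
from h import *
s=snap('wrist'); save(s,'w11.png')
E
```

```text
time: 13.35
tool_pos: [0.4964, 0.0361, -0.0075]
ee_rot: [-3.141, -0.0, 2.944]
contact_force: [0.3, -0.0, 0.5]
gripper_width: 0.937
```

View pics/w11.png

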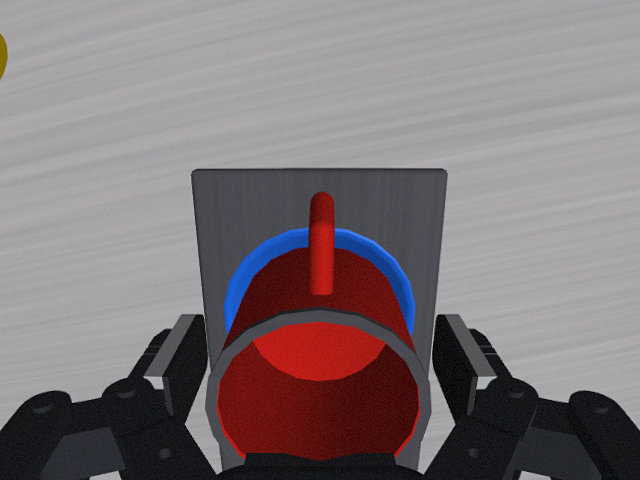

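The jaws are clear of the mug on both sides. Lifting and checking the seating.

```bash
python3 -m crank '[[[0,0,15,0,0,0,85],[0,0,40,0,0,0,85],[0,0,80,0,0,0,85],[0,0,120,0,0,0,85],[0,0,170,0,0,0,85],[0,0,220,0,0,0,85],[0,0,270,0,0,0,85],[0,0,300,0,0,0,85],[0,0,300,0,0,0,85],[0,0,300,0,0,0,85]]]'
python3 - <<'E'
from meas import *
s=snap('wrist'); save(s,'w12.png');P=cloud(s);np.savez('/tmp/w12.npz',P=P,img=s['img']);print(env.get_obs()['tool_pos'])
Q=P[(P[...,2]>.066)&(P[...,2]<.09)];Q=Q[np.hypot(Q[:,0]-.4955,Q[:,1]-.038)<.045];print(len(Q),circ(Q),np.percentile(Q[:,2],[50,90,98]))
A=np.c_[Q[:,:2],np.ones(len(Q))];Q2=Q[Q[:,2]>.072];A=np.c_[Q2[:,:2],np.ones(len(Q2))];print(np.linalg.lstsq(A,Q2[:,2],rcond=None)[0],circ(Q2))
hsv=cv2.cvtColor(s['img'],cv2.COLOR_RGB2HSV);b=(hsv[...,0]>105)&(hsv[...,0]<130)&(hsv[...,1]>150)
B=P[b&(P[...,2]>.019)];B=B[np.hypot(B[:,0]-.4955,B[:,1]-.038)<.05];print('cup',len(B),circ(B,.0365),B.min(0),B.max(0))
E
```

```text
time: 14.4
tool_pos: [0.4965, 0.0361, 0.2926]
ee_rot: [-3.142, 0.001, 2.944]
contact_force: [-0.0, 1.0, -0.2]
gripper_width: 0.997
[0.49619136 0.03610238 0.29164951]
865 (array([0.4946, 0.0377, 0.0284]), np.float64(0.0011)) [0.07558264 0.07684325 0.07760969]
[-0.00421903  0.00867153  0.07744009] (array([0.4949, 0.0376, 0.0285]), np.float64(0.001))
cup 1615 (array([0.5008, 0.0374]), np.float64(0.0086)) [ 0.45947144 -0.00760146  0.0195188 ] [0.51492427 0.08785318 0.41427678]
```

View pics/w12.png

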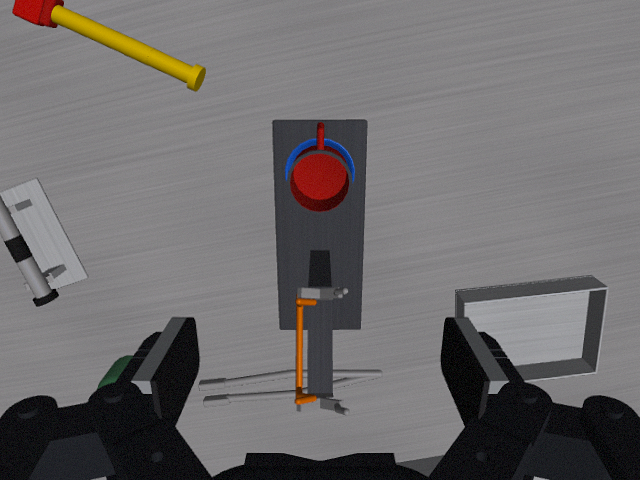

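The mug is at (320,182) with its rim at z = 0.0765 (expected 0.077), level, axis (0.495, 0.038). That is under 1 mm from the cup centre, so it is home. Now to look at the brush.

```bash
python3 -m crank '[[[-16,-336,0,0,0,11,85],[-16,-336,0,0,0,11,85],[-16,-336,0,0,0,11,85],[-16,-336,0,0,0,11,85],[-16,-336,0,0,0,11,85],[-16,-336,0,0,0,11,85],[-16,-336,0,0,0,11,85],[-16,-336,0,0,0,11,85],[-16,-336,0,0,0,11,85]]]'
cat > brush.py <<'E'
from meas import *
def axis(P,ctr,zlo,zhi,rad=.12):
    Q=P[(P[...,2]>zlo)&(P[...,2]<zhi)]
    Q=Q[np.hypot(Q[:,0]-ctr[0],Q[:,1]-ctr[1])<rad]
    return Q
E
python3 - <<'E'
from brush import *
s=snap('wrist'); save(s,'w13.png');P=cloud(s);np.savez('/tmp/w13.npz',P=P,img=s['img'],T=s['T']);print(env.get_obs()['tool_pos'],env.get_obs()['ee_rot'])
E
```

```text
time: 15.35
tool_pos: [0.4798, -0.3005, 0.2907]
ee_rot: [3.14, -0.002, 3.134]
contact_force: [-0.4, 0.2, -0.4]
gripper_width: 0.994
[ 0.48015334 -0.29959274  0.29133398] [ 3.14026403e+00 -1.44220313e-03  3.13569043e+00]
```

View pics/w13.png

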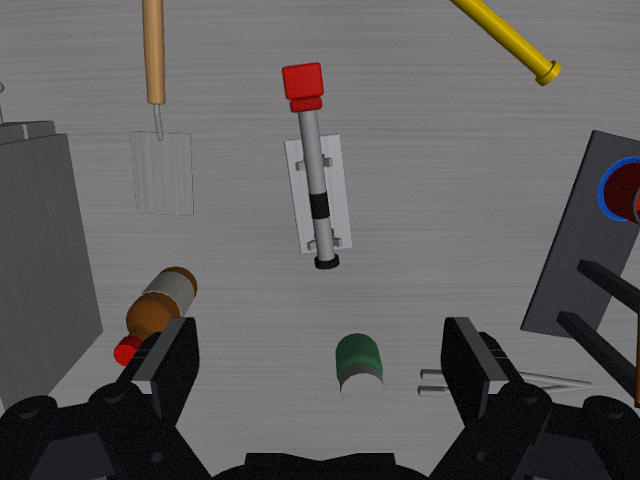

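The brush is clear: head at (303,80), band at (320,205), knob at (327,263), notches at (314,163) and (325,242).

```bash
python3 - <<'E'
from brush import *
d=np.load('/tmp/w13.npz');P=d['P'];im=d['img'];V=im.max(-1)
# handle: rows 115..190 & 215..235 ; take points z>.035
m=np.zeros(V.shape,bool);m[110:258,295:340]=1
Q=P[m&(P[...,2]>.040)];print(len(Q),np.percentile(Q[:,2],[5,50,95,99]).round(4))
c=Q.mean(0);u,sv,vt=np.linalg.svd(Q-c);dx=vt[0]*np.sign(vt[0][0]);print('axis',dx.round(4),'yaw',np.degrees(np.arctan2(dx[1],dx[0])),c.round(4))
mb=np.zeros(V.shape,bool);mb[188:222,305:335]=1
B=P[mb&(V<45)&(P[...,2]>.035)];print('band',len(B),np.percentile(B,[2,50,98],axis=0).round(4).tolist())
t=(B-c)@dx;print('band along',np.percentile(t,[1,99]).round(4),'centre xy',(c+dx*np.mean(np.percentile(t,[1,99]))).round(4))
mk=np.zeros(V.shape,bool);mk[250:272,312:342]=1;K=P[mk&(V<45)&(P[...,2]>.02)];tk=(K-c)@dx;print('knob',np.percentile(tk,[1,99]).round(4))
mh=np.zeros(V.shape,bool);mh[55:115,275:330]=1;hd=P[mh&(im[...,0]>120)&(im[...,1]<60)];th=(hd-c)@dx;print('head',np.percentile(th,[1,99]).round(4))
E
```

```text
3021 [0.0444 0.0522 0.0545 0.0552]
axis [ 0.9927  0.1199 -0.0111] yaw 6.889340555818229 [ 0.4853 -0.3014  0.0512]
band 425 [[0.4933, -0.3076, 0.0475], [0.5055, -0.2988, 0.0527], [0.5176, -0.2898, 0.0552]]
band along [0.008  0.0326] centre xy [ 0.5055 -0.2989  0.051 ]
knob [0.0775 0.0857]
head [nan nan]
```

Band centre (0.5055, -0.299), top at z ≈ 0.0545 (45+9 expected). The knob lies 57–65 mm from the band (58–66 stated), brush yaw 6.9°. Aligning above it, then a quick check.

```bash
python3 -m crank '[[[13,0,-40,0,0,7.3,60],[26,-1,-90,0,0,7.3,60],[26,-1,-140,0,0,7.3,60],[26,-1,-190,0,0,7.3,60],[26,-1,-230,0,0,7.3,60],[26,-1,-255,0,0,7.3,60],[26,-1,-260,0,0,7.3,60],[26,-1,-260,0,0,7.3,60]]]'
python3 - <<'E'
from h import *
s=snap('wrist'); save(s,'w14.png')
E
```

```text
time: 16.2
tool_pos: [0.5066, -0.2999, 0.0327]
ee_rot: [3.141, -0.0, -3.018]
contact_force: [0.1, 0.4, 0.7]
gripper_width: 0.707
```

View pics/w14.png

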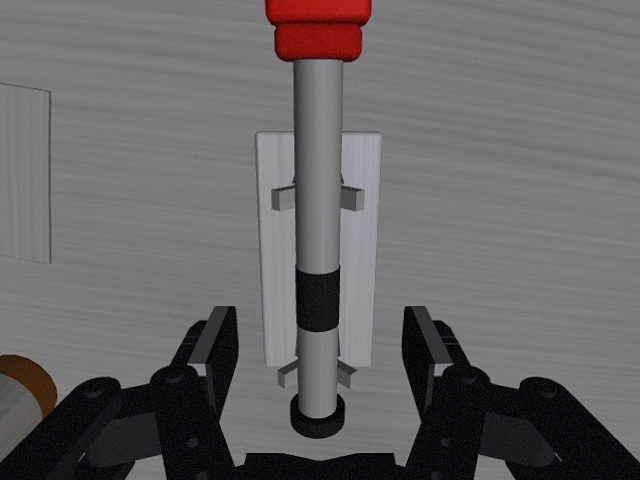

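The handle runs straight between the pads (column 318 against 320). Descending and gripping.

```bash
python3 -m crank '[[[-0.5,-0.5,-20,0,0,0,60],[-0.5,-0.5,-35,0,0,0,60],[-0.5,-0.5,-43,0,0,0,60],[-0.5,-0.5,-43,0,0,0,60],[-0.5,-0.5,-43,0,0,0,5],[-0.5,-0.5,-43,0,0,0,5],[-0.5,-0.5,-43,0,0,0,5],[-0.5,-0.5,-43,0,0,0,5],[-0.5,-0.5,-43,0,0,0,5],[-0.5,-0.5,-43,0,0,0,5],[-0.5,-0.5,-43,0,0,0,5],[-0.5,-0.5,-43,0,0,0,5]]]'
python3 - <<'E'
from h import *
s=snap('wrist'); save(s,'w15.png')
E
```

```text
time: 17.45
tool_pos: [0.5061, -0.3011, -0.0097]
ee_rot: [3.142, 0.001, -3.02]
contact_force: [-1.9, 5.7, 6.1]
gripper_width: 0.193
```

View pics/w15.png

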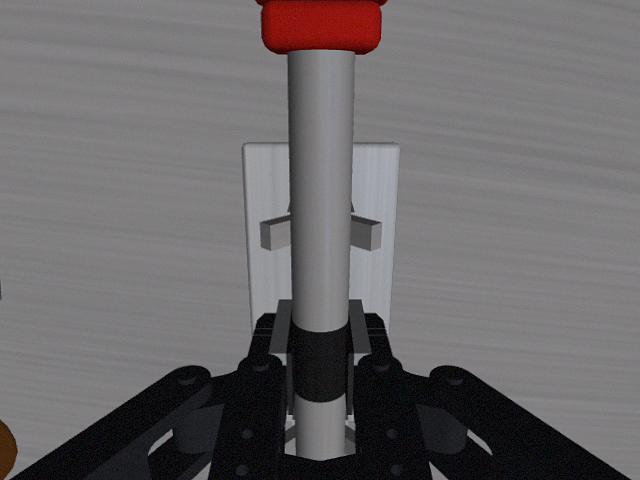

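Gripped at the band (320,365), opening 16.5 mm. Lifting and measuring how the brush sits in the tool.

```bash
python3 -m crank '[[[0,0,10,0,0,0,5],[0,0,30,0,0,0,5],[0,0,70,0,0,0,5],[0,0,120,0,0,0,5],[0,0,170,0,0,0,5],[0,0,220,0,0,0,5],[0,0,270,0,0,0,5],[0,0,300,0,0,0,5],[0,0,300,0,0,0,5],[0,0,300,0,0,0,5]]]'
cat > intool.py <<'E'
from meas import *
def intool(s):
    P=cloud(s);Ti=np.linalg.inv(s['T']@np.linalg.inv(s['hand_eye']));L=P@Ti[:3,:3].T+Ti[:3,3]
    im=s['img'];V=im.max(-1).astype(int);m=np.zeros(V.shape,bool);m[60:325,270:370]=1
    Q=L[m&(V>70)&(im[...,0].astype(int)-im[...,1]<30)&(abs(L[...,1])<.02)&(L[...,2]<-.03)&(L[...,2]>-.09)]
    # top profile: for bins in x find cylinder fit: axis line z=a+bx,y=c+dx radius .009
    f=lambda p: np.hypot(Q[:,1]-p[2]-p[3]*Q[:,0],Q[:,2]-p[0]-p[1]*Q[:,0])-.009
    r=least_squares(f,[-.055,0,0,0],loss='soft_l1',f_scale=.001)
    print('n',len(Q),'x range',np.percentile(Q[:,0],[1,99]).round(4),'axis z0,slopez,y0,slopey',r.x.round(4),'rms',np.std(f(r.x)).round(4))
    mb=np.zeros(V.shape,bool);mb[300:420,297:345]=1
    B=L[mb&(V<60)&(abs(L[...,1])<.008)&(L[...,2]<-.055)&(L[...,2]>-.075)];
    if len(B): print('band x',np.percentile(B[:,0],[1,99]).round(4),len(B))
    return L,Q
E
python3 - <<'E'
from intool import *
s=snap('wrist'); save(s,'w16.png');intool(s)
E
```

```text
time: 18.5
tool_pos: [0.5058, -0.3015, 0.2902]
ee_rot: [-3.141, 0.001, -3.02]
contact_force: [0.3, -0.4, -2.2]
gripper_width: 0.188
n 15123 x range [0.0155 0.0892] axis z0,slopez,y0,slopey [-0.0543 -0.0016  0.0017  0.0026] rms 0.0007
band x [-0.0125  0.0131] 2969
```

View pics/w16.png

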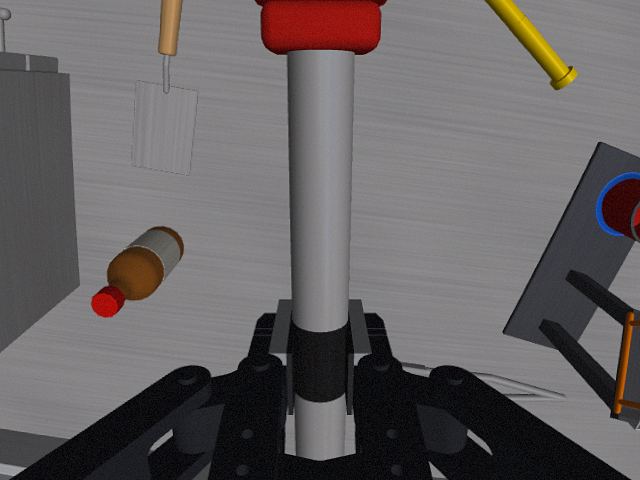

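The brush sits parallel to tool x, with the axis at tool z -0.0543, y +0.0017 and band x ≈ 0. Now refining the clip pose by putting the earlier clouds into the predicted clip frame.

```bash
cat > clipf.py <<'E'
from meas import *
a=np.radians(-11.26);u=np.array([np.cos(a),np.sin(a),0]);v=np.array([-u[1],u[0],0]);k=np.array([0,0,1.])
cx=np.cos(np.pi/6)*u+.5*k;cz=-.5*u+np.cos(np.pi/6)*k;cy=v
o=np.array([.4951,.0380,0])+.112*u+.175*k
C=np.stack([cx,cy,cz],1)
E
python3 - <<'E'
from clipf import *
print(o)
for n in ['w1','w12']:
    d=np.load(f'/tmp/{n}.npz');P=d['P'];im=d['img'].astype(int);L=(P-o)@C
    org=(im[...,0]>120)&(im[...,1]>40)&(im[...,1]<150)&(im[...,2]<60)
    box=(abs(L[...,0])<.07)&(abs(L[...,1])<.04)&(L[...,2]>-.03)&(L[...,2]<.045)
    Q=L[org&box];print(n,'orange',len(Q))
    for x0 in (-36,36):
        q=Q[abs(Q[:,0]*1000-x0)<7]*1000
        if len(q)>3: print(x0,len(q),'x',np.percentile(q[:,0],[5,95]).round(1),'y',np.percentile(q[:,1],[3,50,97]).round(1),'z',np.percentile(q[:,2],[3,50,97]).round(1))
    q=Q[abs(Q[:,0])<.028]*1000;print('bar',len(q),np.percentile(q,[5,50,95],axis=0).round(1).tolist())
    g=L[box&~org]*1000
    for x0 in (-44,44):
        q=g[(abs(g[:,0]-x0)<9)&(g[:,2]>-5)]
        if len(q)<5: continue
        print('fork',x0,len(q),'x',np.percentile(q[:,0],[3,97]).round(1))
        for lo,hi in [(-20,-8),(-8,0),(0,8),(8,20)]:
            w=q[(q[:,1]>lo)&(q[:,1]<=hi)]; 
            if len(w)>3: print('  y',lo,hi,len(w),'z',np.percentile(w[:,2],[5,50,95]).round(1),'y',np.percentile(w[:,1],[5,95]).round(1),'x',np.percentile(w[:,0],[5,95]).round(1))
E
```

```text
[0.60494414 0.01613071 0.175     ]
w1 orange 388
-36 184 x [-36.4 -32.9] y [-16.6 -12.7  -3.9] z [-26.6  13.7  27. ]
36 194 x [35.3 38.9] y [-16.6 -10.5  -3.2] z [ 2.  17.8 27.1]
bar 10 [[-16.1, -18.7, -29.9], [1.9, -17.5, -29.9], [10.9, -16.4, -29.6]]
fork -44 224 x [-46.3 -36.3]
  y -20 -8 36 z [-4.2 -0.1 25. ] y [-17.4  -8.7] x [-45.  -35.3]
  y -8 0 5 z [-5.  -4.9  7.9] y [-7.7 -3.8] x [-41.6 -36.6]
  y 8 20 173 z [-3.6  4.9 23.4] y [ 9.7 18.7] x [-45.7 -39.4]
fork 44 438 x [36.5 48.4]
  y -20 -8 193 z [-4.5 -0.5 19.9] y [-17.4  -8.8] x [36.2 48.2]
  y -8 0 12 z [-4.8 10.8 16.1] y [-7.9 -2.7] x [37.6 46.1]
  y 8 20 223 z [-4.   2.4 23.7] y [ 9.7 19.1] x [41.3 48.3]
w12 orange 221
-36 111 x [-37.1 -33.6] y [-17.2 -11.   -3.6] z [ 6.3 21.  27.4]
36 104 x [34.7 38. ] y [-17.1 -10.8  -3.6] z [ 3.7 20.4 27.3]
bar 6 [[-23.0, -19.4, -29.9], [13.6, -18.0, -29.6], [24.1, -16.4, -28.9]]
fork -44 322 x [-47.6 -37.7]
  y -20 -8 145 z [-4.1 -0.5 23.8] y [-18.3  -8.7] x [-47.4 -37.8]
  y -8 0 12 z [-4.5 12.8 17.1] y [-7.8 -3.2] x [-47.6 -36.9]
  y 0 8 7 z [-4.8 -4.6 -4. ] y [6.3 7.8] x [-47.4 -42.4]
  y 8 20 152 z [-4.1 12.3 23.9] y [ 9.  19.2] x [-47.4 -40.1]
fork 44 325 x [35.7 47.5]
  y -20 -8 115 z [-3.7  0.1 24.8] y [-18.6 -10. ] x [35.5 47.7]
  y -8 0 7 z [11.8 13.3 17.5] y [-7.7 -2.8] x [36.1 38.9]
  y 8 20 193 z [-4.2  9.3 23.8] y [ 8.8 19. ] x [40.6 46.5]
```

The clip frame checks out: jaw arms at x ≈ ±36, lead-ins to z ≈ 27, prong tops at z ≈ 24. Everything is within about 1–1.5 mm. Computing the approach.

```bash
cat >> clipf.py <<'E'
Rt=np.stack([-cx,cy,-cz],1)
def tcp(z,y=0,x=0): return o+C@[x,y,z]-Rt@[0,.0017,-.0543]
def now():
    ob=env.get_obs();return ob['tool_pos'],R.from_euler('xyz',ob['ee_rot'])
E
python3 - <<'E'
from clipf import *
p,r=now();print(p,np.linalg.det(Rt))
print('turn deg',np.degrees((R.from_matrix(Rt)*r.inv()).as_rotvec()).round(2))
for z in (.2,.1,.06,.03,0): print(z,tcp(z).round(4),((tcp(z)-p)*1000).round(1))
print('step per 10mm',(-cz*10).round(2))
E
```

```text
[ 0.50561672 -0.30127746  0.28900002] 1.0
turn deg [ -1.15 -30.14 -17.83]
0.2 [0.5332 0.0287 0.3012] [ 27.5 330.   12.2]
0.1 [0.5822 0.0189 0.2146] [ 76.6 320.2 -74.4]
0.06 [0.6018 0.015  0.1799] [  96.2  316.3 -109.1]
0.03 [0.6165 0.0121 0.154 ] [ 110.9  313.4 -135. ]
0 [0.6312 0.0092 0.128 ] [ 125.6  310.4 -161. ]
step per 10mm [ 4.9  -0.98 -8.66]
```

```bash
python3 -m crank '[[[0,30,30,0,0,0,5],[0,75,50,0,0,0,5],[10,120,60,-0.3,-8,-5,5],[15,165,60,-0.6,-16,-10,5],[20,210,60,-1,-24,-15,5],[25,255,50,-1.15,-30.14,-17.83,5],[27.5,300,30,-1.15,-30.14,-17.83,5],[27.5,330,12,-1.15,-30.14,-17.83,5],[27.5,330,12,-1.15,-30.14,-17.83,5],[27.5,330,12,-1.15,-30.14,-17.83,5],[27.5,330,12,-1.15,-30.14,-17.83,5]]]'
python3 - <<'E'
from clipf import *
from intool import intool
p,r=now();print(p,'rot err',np.degrees((R.from_matrix(Rt)*r.inv()).as_rotvec()).round(2),'pos err mm in clip',(C.T@(tcp(.2)-p)*1000).round(1))
s=snap('wrist');save(s,'w17.png');intool(s)
s=snap('side');save(s,'d17.png',(220,100,480,300),3)
E
```

```text
time: 19.65
tool_pos: [0.5335, 0.0278, 0.3014]
ee_rot: [-3.141, 0.524, 2.945]
contact_force: [-0.0, -0.2, -2.0]
gripper_width: 0.192
[0.5334997  0.0278397  0.30140682] rot err [0.05 0.   0.05] pos err mm in clip [-0.5  0.8  0.1]
n 15513 x range [0.0161 0.0896] axis z0,slopez,y0,slopey [-0.0548 -0.002   0.0014  0.0027] rms 0.0006
band x [-0.0119  0.0135] 3030
```

View pics/w17.png

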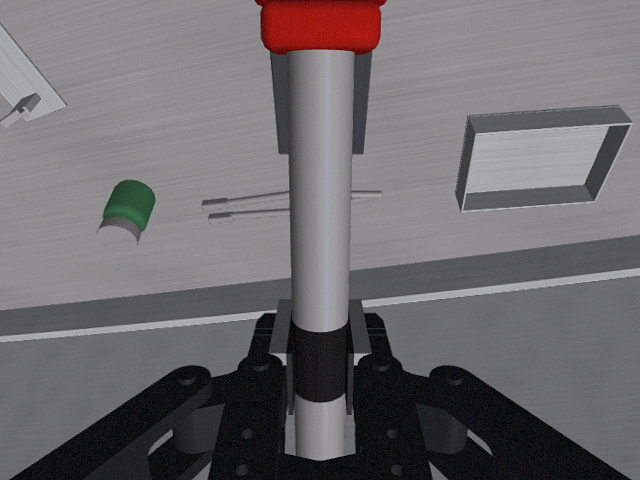

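View pics/d17.png

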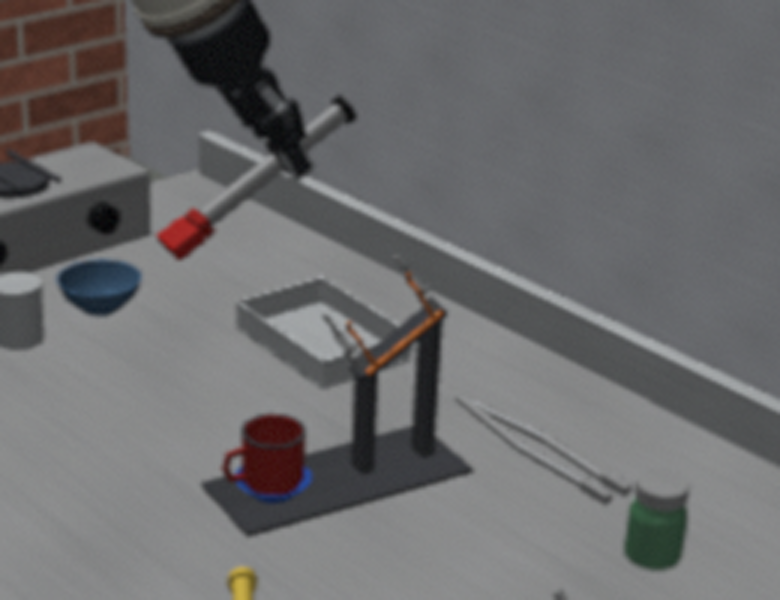

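Brush head low over the mug side, handle parallel to the clip, mug home in its cup. Advancing along clip -z to 40 mm above seat.

```bash
python3 -m crank '[[[20,-3.5,-35,0,0,0,5],[40,-7,-70,0,0,0,5],[59,-11,-104,0,0,0,5],[70,-13,-124,0,0,0,5],[78.2,-14.7,-139,0,0,0,5],[78.2,-14.7,-139,0,0,0,5],[78.2,-14.7,-139,0,0,0,5]]]'
python3 - <<'E'
from clipf import *
p,r=now();print(p,'rot err',np.degrees((R.from_matrix(Rt)*r.inv()).as_rotvec()).round(2),'pos err mm in clip',(C.T@(tcp(.04)-p)*1000).round(1))
s=snap('scene');c=proj(s,[o])[0].astype(int);save(s,'s18.png',(c[0]-60,c[1]-60,c[0]+60,c[1]+60),5)
s=snap('side');c=proj(s,[o])[0].astype(int);save(s,'d18.png',(c[0]-60,c[1]-60,c[0]+60,c[1]+60),5)
E
```

```text
time: 20.45
tool_pos: [0.6116, 0.0131, 0.1629]
ee_rot: [-3.141, 0.524, 2.944]
contact_force: [-0.3, -0.4, -0.8]
gripper_width: 0.191
[0.61164845 0.01306176 0.1629457 ] rot err [0.03 0.02 0.09] pos err mm in clip [-0.2  0.  -0.3]
```

View pics/s18.png

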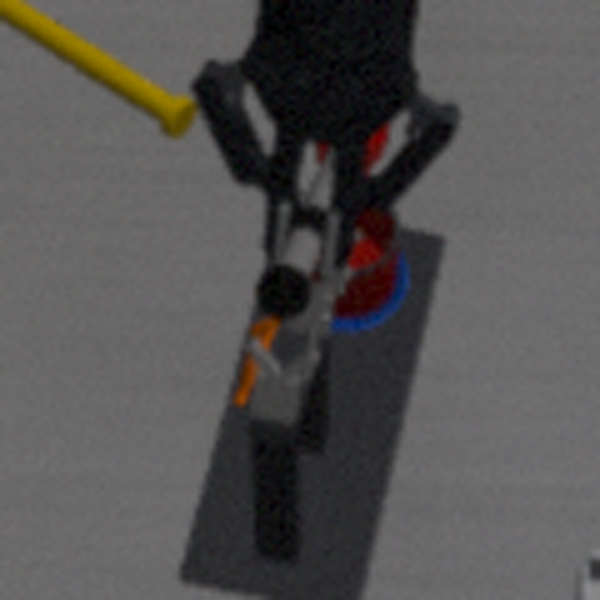

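View pics/d18.png

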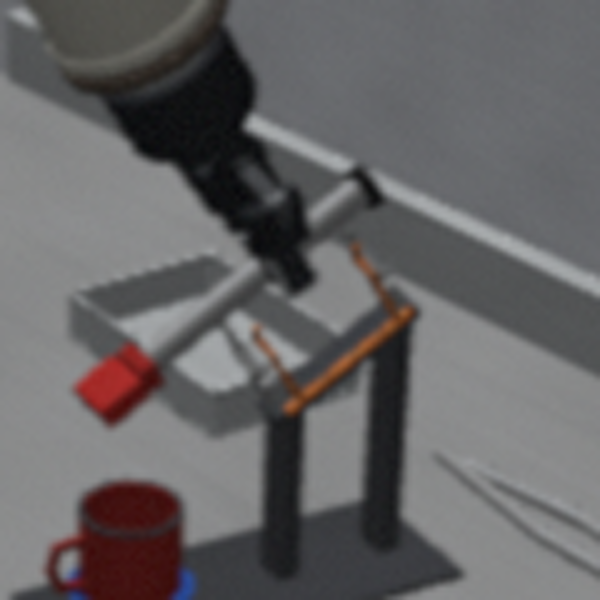

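Handle lined up between jaw arms and prongs, knob beyond the upper fork. Pushing down in small steps.

```bash
python3 -m crank '[[[3.9,-0.8,-6.9,0,0,0,5],[7.8,-1.6,-13.9,0,0,0,5],[9.8,-2,-17.3,0,0,0,5],[11.3,-2.3,-19.9,0,0,0,5],[12.7,-2.5,-22.5,0,0,0,5],[13.7,-2.7,-24.2,0,0,0,5],[13.7,-2.7,-24.2,0,0,0,5]]]'
python3 - <<'E'
from clipf import *
p,r=now();F=env.get_obs()['contact_force'];print('pos err to seat mm in clip',(C.T@(tcp(0)-p)*1000).round(1),'F clip',(C.T@F).round(1))
E
```

```text
time: 21.25
tool_pos: [0.6253, 0.0116, 0.1375]
ee_rot: [-3.142, 0.523, 2.945]
contact_force: [0.1, 4.9, -2.7]
gripper_width: 0.19
pos err to seat mm in clip [  0.7  -1.3 -11.4] F clip [-2.1  4.8 -1.9]
```

```bash
python3 -m crank '[[[1.5,-0.3,-2.6,0,0,0,5],[2.9,-0.6,-5.2,0,0,0,5],[4.4,-0.9,-7.8,0,0,0,5],[5.4,-1.1,-9.5,0,0,0,5],[5.9,-1.2,-10.4,0,0,0,5],[5.9,-1.2,-10.4,0,0,0,5]]]'
python3 - <<'E'
from clipf import *
from intool import intool
p,r=now();F=env.get_obs()['contact_force'];print('pos err to seat mm in clip',(C.T@(tcp(0)-p)*1000).round(1),'F clip',(C.T@F).round(1))
s=snap('wrist');save(s,'w19.png');intool(s)
E
```

```text
time: 21.85
tool_pos: [0.6311, 0.0097, 0.1277]
ee_rot: [-3.141, 0.524, 2.945]
contact_force: [0.0, 0.9, -0.9]
gripper_width: 0.195
pos err to seat mm in clip [ 0.3 -0.6  0.1] F clip [-0.6  0.9 -0.7]
n 16154 x range [0.0161 0.0896] axis z0,slopez,y0,slopey [-0.0548 -0.0021  0.0012  0.0043] rms 0.0013
band x [-0.012   0.0135] 3026
```

View pics/w19.png

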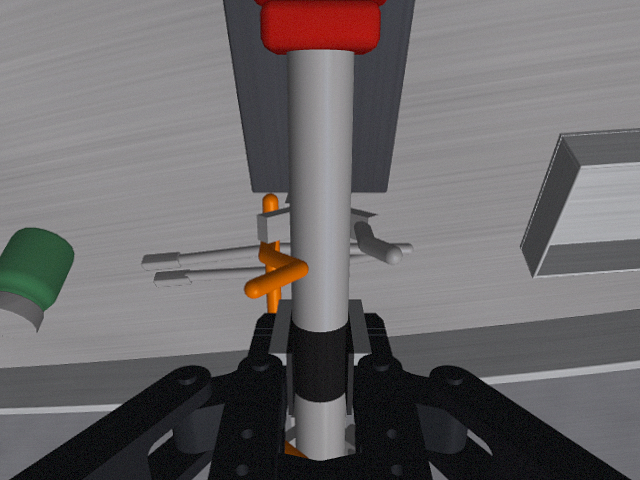

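The jaw noses now cover the handle (nose at 295,270) and the force has dropped, so the jaw snapped shut. Pressing slightly further to feel the cradle.

```bash
python3 -m crank '[[[0.5,-0.1,-0.9,0,0,0,5],[1,-0.2,-1.7,0,0,0,5],[1,-0.2,-1.7,0,0,0,5]]]'
python3 - <<'E'
from clipf import *
p,r=now();F=env.get_obs()['contact_force'];print('pos err to seat mm in clip',(C.T@(tcp(0)-p)*1000).round(1),'F clip',(C.T@F).round(1))
E
```

```text
time: 22.2
tool_pos: [0.6321, 0.0092, 0.1271]
ee_rot: [-3.14, 0.525, 2.945]
contact_force: [-13.0, -6.4, 11.2]
gripper_width: 0.19
pos err to seat mm in clip [-0.2 -0.2  1.2] F clip [-4.3 -8.8 15.4]
```

The cradle pushes back at 15 N, so the handle is seated. Releasing and backing out along the clip's open direction.

```bash
python3 -m crank '[[[-0.5,0.1,0.9,0,0,0,5],[-0.5,0.1,0.9,0,0,0,15],[-0.5,0.1,0.9,0,0,0,25],[-0.5,0.1,0.9,0,0,0,38],[-0.5,0.1,0.9,0,0,0,38],[-0.5,0.1,0.9,0,0,0,38],[-0.5,0.1,0.9,0,0,0,38]]]'
python3 - <<'E'
from h import *
s=snap('wrist');save(s,'w20.png')
E
```

```text
time: 22.9
tool_pos: [0.6317, 0.0099, 0.1271]
ee_rot: [-3.141, 0.524, 2.945]
contact_force: [0.1, -0.5, 0.4]
gripper_width: 0.448
```

View pics/w20.png

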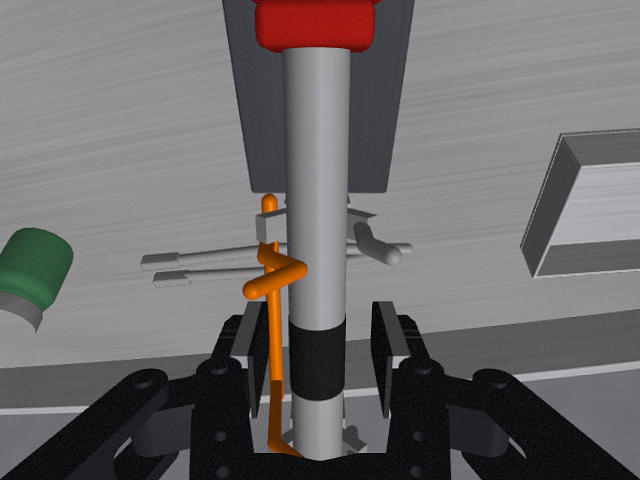

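Fingers are clear on both sides and the handle stayed in. Retreating along clip +z.

```bash
python3 -m crank '[[[-5,1,8.7,0,0,0,38],[-15,3,26,0,0,0,38],[-30,6,52,0,0,0,38],[-49,10,87,0,0,0,38],[-73,15,130,0,0,0,38],[-98,20,173,0,0,0,38],[-98,20,173,0,0,0,38],[-98,20,173,0,0,0,38],[-98,20,173,0,0,0,38]]]'
python3 - <<'E'
from clipf import *
s=snap('wrist');save(s,'w21.png');P=cloud(s);L=(P-o)@C
im=s['img'].astype(int)
m=(abs(L[...,0]+.0)<.032)&(abs(L[...,1])<.02)&(L[...,2]>-.004)&(L[...,2]<.02)
Q=L[m]
f=lambda p: np.hypot(Q[:,1]-p[2]-p[3]*Q[:,0],Q[:,2]-p[0]-p[1]*Q[:,0])-.009
r=least_squares(f,[0,0,0,0],loss='soft_l1',f_scale=.001);print('clip axis z0,slz,y0,sly',len(Q),r.x.round(4))
org=(im[...,0]>120)&(im[...,1]>40)&(im[...,1]<150)&(im[...,2]<60)
J=L[org&(abs(L[...,2]-.015)<.02)]*1000
for x0 in (-36,36):
    q=J[abs(J[:,0]-x0)<7]; print(x0,len(q),np.percentile(q[:,1],[3,50,97]).round(1) if len(q) else '')
red=(im[...,0]>90)&(im[...,1]<50)
H=L[red&(L[...,0]>-.15)&(L[...,0]<-.08)&(abs(L[...,1])<.03)&(abs(L[...,2])<.025)];print('head clip x',np.percentile(H[:,0],[1,99]).round(4) if len(H) else None)
Q=P[(P[...,2]>.07)&(P[...,2]<.082)];Q=Q[np.hypot(Q[:,0]-.4955,Q[:,1]-.038)<.045];print('mug',len(Q),circ(Q,.0285) if len(Q)>20 else '')
tip=o+C@[-.134,0,0];print('head tip horiz dist to mug',np.hypot(*(tip[:2]-[.4949,.0377])))
for n in ('scene','side'):
    s=snap(n);save(s,n+'21.png')
    if n=='side': save(s,'d21.png',(250,150,430,290),4.4)
E
```

```text
time: 23.85
tool_pos: [0.5334, 0.0299, 0.2993]
ee_rot: [-3.141, 0.523, 2.945]
contact_force: [0.9, 0.1, -0.8]
gripper_width: 0.442
clip axis z0,slz,y0,sly 1948 [-0.0004 -0.0056 -0.0003 -0.001 ]
-36 136 [-17.2 -10.8  -3.7]
36 117 [-17.1 -11.9  -4. ]
head clip x [-0.1349 -0.0939]
mug 372 (array([0.4952, 0.0376]), np.float64(0.0011))
head tip horiz dist to mug 0.003924011050065987
```

View pics/w21.png

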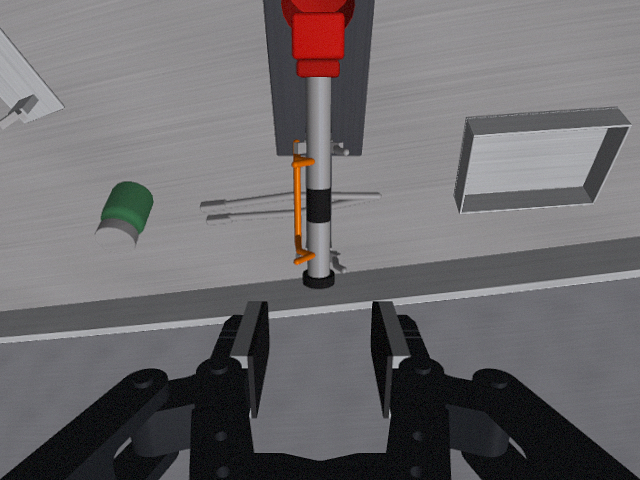

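View pics/d21.png

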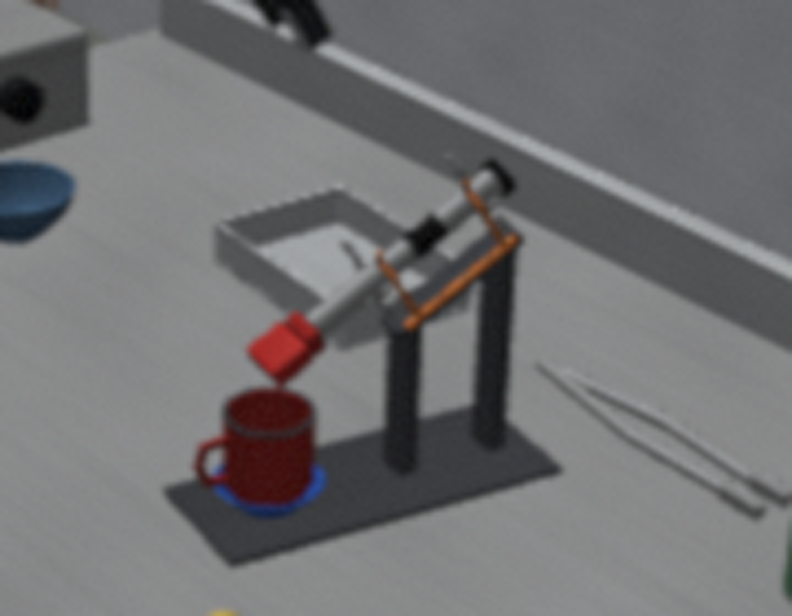

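View pics/scene21.png

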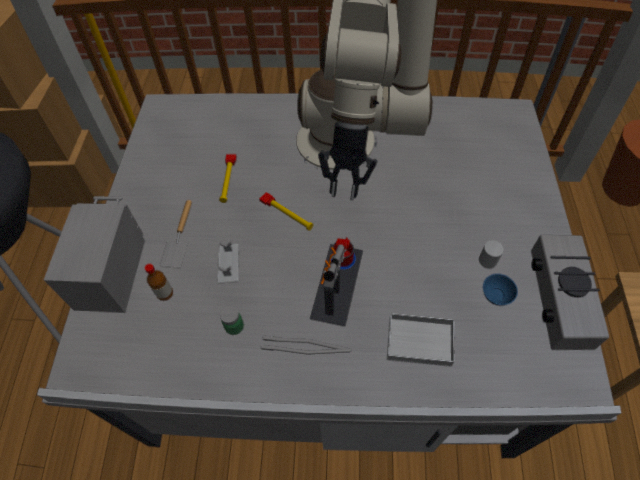

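All checks agree. The handle axis is within 0.5 mm and 0.3° of the clip axis, and the jaw is back at its shut position. The head (318,40 in w21) is over the mug, and the bystanders are where they started. Handing in.

```bash
python3 -c "
from workcell import env
print(env.finish_job())"
```

```text
the job is handed in; nothing more can be done
None
```

I set the red mug in the ring cup and clipped the basting brush into both forks. I let go of both, backed the arm clear and handed the job in at about 24 s. `finish_job()` gives no verdict, so the results below are from my own last measurements:

| Check | Measured | Needed |
|---|---|---|
| Mug axis to cup axis | under 1 mm | below 7 mm |
| Mug rim height | 76.5 mm, level | about 77 mm when home |
| Handle depth in clip (z) | -0.4 mm | -6 to 5 mm |
| Handle sideways (y) | -0.3 mm | within 6 mm |
| Handle angle | about 0.3° | below 5° |
| Head tip to mug axis (worked out from the clip pose) | about 4 mm | below 30 mm |

- **Jaw:** I couldn't read its angle directly. Its noses are back within about 0.5 mm of where they were when shut.
- **Bystanders:** in the last scene picture, all were where they started.

**Failed first grasp:** the fingers actually end about 40 mm short of the stated tool point. My first try at the mug therefore pressed on its rim with about 60 N and tilted it slightly on the counter. It settled back upright within about 1 mm. I measured the finger offset with the wrist camera and used it from then on.

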